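# Clear a label jam in the bench labeller

### The arm

A 7-joint arm with a two-finger parallel gripper is mounted at the origin on the work surface. World frame = base frame: x ahead of the robot, y to its left, z up, the work surface at z = 0. Lengths are in mm, angles in rad, forces in N, time in s.
With the tool pointing down it reaches from about 400 to 900 mm from the base axis. Payload 5.6 kg.
Tool frame: the origin (TCP) lies midway between the tips of the shut fingers; the grasp point (between the pads) lies 19 mm behind it; z points along the fingers, x is the direction in which the jaws open and shut, and the axes are right-handed (so a half turn about z gives the same grasp; the last joint's range is limited). The gripper opens to 92 mm and grips with 3 to 60 N. Pads are 20 mm wide; open, the fingers measure 128 mm over their backs; the gripper's body (75 mm by 189 mm) begins 69 mm behind the grasp point.
Start: joints at [1.201, 0.468, -0.012, 1.603, 0.006, 1.071, -0.056], TCP at [208.618, -615.62, 214.592] pointing down, gripper open.
Joint ranges: [-2.53, 2.53], [-0.31, 2.02], [-1.57, 1.55], [0.28, 2.44], [-1.29, 4.43], [0.15, 1.84], [-2.92, 2.92]. Speed limits (rad/s): [2.57, 2.57, 3.14, 3.14, 3.14, 3.14, 3.14].

### API

Orientations are given as a unit quaternion [w, x, y, z].
In Python, from cell import readout, snapshot, camera_info, r, look_for gives the robot as it stands.
- The arm moves only by the tool servo_tool, never from a script. Its argument "series" is one flat list of numbers, 4 for each row, row after row: the shift along the tool's x, y, z in m, then the turn about the tool's z in rad. A call has 1 to 8 rows; each row shifts and turns the commanded pose from where the row before left it, along the tool's axes as they then stand; what a row does not reach is not made up. A row lasts 1/10 s, in which the tool goes at most 50 mm and 8.59 degrees, less where a joint would pass 70% of its speed; a pose out of reach is approached as far as the arm can. A call is refused whole if a number of a shift passes 0.05 or a number of a turn 0.15, either way. A call with a gripper value outside its range is refused whole. "fingers" is the finger opening in m, from 0 to 0.0919, set as the call begins (left out, the last holds). The fingers move at their own pace and stop on an object; the grip force is fixed at half the most. Time passes only in rows, so rows that do not move let the fingers close. It gives the time, the measured TCP pose, the force and the opening at its end, in the units of the state.
- readout.get_obs(): the state, without advancing time (a new reading comes with each control period).
- snapshot(name): name is "side" or "top" or "wrist"; returns the picture (420x560x3 uint8, red, green, blue); there is no depth.
- camera_info(name): a dict with "fx", "fy", "cx", "cy" (pixels), "origin" and "attitude" of the camera in the world; the wrist camera has in their place "mount" (4x4, takes a point from camera to tool coordinates, whose origin is the TCP and whose axes are the tool frame's). Camera axes: x right, y up, looking along -z (the intrinsics and any distortion apply to the point x, -y, -z); pixel columns grow to the right and rows downward; lengths in mm; the calibration is good to about 2 mm. A picture is of the moment at which its call begins: read the wrist's pose just before it. camera_info takes no time and is no camera call.
- r.close_job(): hands the job in, once; it reports no verdict.
Trained networks look in the newest picture that a camera, given by its name, has taken for a name from the list of things; names that differ only in an ending like _2 or _b are one class to them, and where a whole thing is asked for, a point or a joint stands for the part that bears it (a point fixed in the world has none). Each returns a list of dicts, best first, with "p" (0 to 1); they miss things now and then, are a little off and sometimes report something else, mostly with a low value. They report only what shows in the picture. A call takes as long as a camera call.
- look_for(camera, target): "position" ([x, y, z] in mm, in the coordinates of the camera as it stood for that picture, good to about 4 mm: the middle of the surface that is visible of it).
The state is a dict: "clock": time; "qpos": joint angles; "joint_vel": joint speeds; "joint_torque": joint torques, N m; "position": TCP position; "tool_rot": TCP orientation; "force": force on the tool from outside, world axes, zero at the start; "ft_torque": the same for the moment, N m; "width": finger opening in mm.
Only numpy, scipy, OpenCV 4.12 (cv2) and the standard library are available. Lean on these libraries where they do the work, as an engineer would, in place of code of your own. Each camera call takes 0.05 s, during which the arm holds its last target.

### The job

The labeller on the lab bench has jammed. Flip its cam lever fully open, then lower the rubber roller out of the slots of its fork and lay it gently in the white wash tray, flat on the tray's floor. Put all the crumpled label wads from the labeller's deck into the red waste bin; leave the cam lever open, and do not shift or knock over anything else on the bench.

Things in the scene. Friction and masses are not known exactly. Their poses are not given: they have to be found in the camera images.
- labeller: White bench-top bottle labeller, fixed, in a different place each time. Origin on the bench straight under the seated roller axle, midway between the fork arms; x points to the machine's back (away from the robot), y to its left, z up; millimetres x, y, z below are in this frame. Chassis x -175 to 165, y -155 to 155.
- deck (a point): Point of the flat stainless deck under the roller, 30 mm above the bench. Deck x -170 to 90, y -150 to 150, with an upturned edge 5 mm high, 4 mm thick, along its front and sides.
- housing_top (a point): Middle of the top of the motor housing across the back: x 92 to 165, y -145 to 145, top at z 190; a label reel stands on its left part, up to z 240.
- fork (a point): Midway between the tops of the two aluminium fork arms, which reach forward from the housing at y 91 to 101 and y -91 to -101, x -46 to 95, z 135 to 185. Nothing joins them in front or above, so the roller between them can be gripped from above.
- axle_seat (a point): Middle of the axle's seat (z 155). In each arm the axle rests on a lip that ends at x -11, its front edge 1.3 mm higher; from there the slot runs forward (-x) under the arm's top bar, 18 mm high for the 12 mm axle, so the axle can rise 6 mm.
- slot_mouth (a point): Middle of the slots' open lower ends, 23.5 mm forward of the seat; the mouth spans x -11 to -36, then a nose reaches down to z 139. To take the roller out: lift it 3 mm, bring it 23 mm forward, lower it about 45 mm until the axle is under the noses, then draw it forward (-x) from under the arms, above the wads.
- cam_lever (a joint): Cam lever on the machine's right (-y), rad: 0 = closed (upright, 0.05 rad back; start 0 to 0.08), 1.0 = fully open, at its stop: brought over towards the robot, 36 degrees above level. Two claws on its shaft (y 104 to 110 either side) hook up in front of the axle ends while closed and swing down clear as it opens. Stiff: about 3 N at the grip; it stays where it is left.
- lever_grip (a point): Middle of the lever's yellow grip: round, 22 mm thick, 50 mm long along the lever, 80 mm from the pivot; closed it stands upright, its middle 225 mm above the bench. Reached from above; a finger behind it (+x side, over the housing) can pull it over towards the robot.
- lever_pivot (a point): Point of the lever's hinge axis (along the machine's y) in the lever's plane, at x 66, y -124, z 145; axes as the labeller's. The lever turns in the machine's x-z plane. Its 10 mm cross-shaft runs behind the roller at x 66, z 145.
- roller: Black rubber pressure roller, 48 mm in diameter and 170 mm long, on a 12 mm steel axle 232 mm long overall, about 0.5 kg. Origin at its middle, y along the axle. At the start it hangs in the fork, axle 155 mm above the bench, 101 mm clear above the deck.
- wash_tray: White open tray with a grey-blue floor, fixed: 300 mm (its x) by 140 mm (its y), 30 mm high outside, walls and floor 5 mm. Origin at the underside's centre. The roller fits in it only lengthwise (axle along the tray's x); its middle is then 29 mm above the bench. It stands to the left or the right of the labeller, the bin on the other side.
- waste_bin: Red open bin, fixed: 180 by 180 mm, 100 mm high, walls and floor 5 mm. Origin at the underside's centre.
- wad1: Crumpled wad of label stock, stiff, off-white and pink, 54 mm across and 44 mm high, 40 g, same width whichever way it is gripped; origin at its middle, 52 mm above the bench while it lies on the deck. Lies on the deck under the front of the roller, between the arms. Three to five of the five are present.
- wad2: Crumpled wad of label stock, stiff, off-white and pink, 54 mm across and 44 mm high, 40 g, same width whichever way it is gripped; origin at its middle, 52 mm above the bench while it lies on the deck. Lies on the deck under the front of the roller, between the arms. Three to five of the five are present.
- wad3: Crumpled wad of label stock, stiff, off-white and pink, 54 mm across and 44 mm high, 40 g, same width whichever way it is gripped; origin at its middle, 52 mm above the bench while it lies on the deck. Lies on the front part of the deck. Three to five of the five are present.
- wad4: Crumpled wad of label stock, stiff, off-white and pink, 54 mm across and 44 mm high, 40 g, same width whichever way it is gripped; origin at its middle, 52 mm above the bench while it lies on the deck. Lies on the front part of the deck. Three to five of the five are present.
- wad5: Crumpled wad of label stock, stiff, off-white and pink, 54 mm across and 44 mm high, 40 g, same width whichever way it is gripped; origin at its middle, 52 mm above the bench while it lies on the deck. Lies on the front part of the deck. Three to five of the five are present.
- bottle_red: Bystander, leave alone: dark red wine bottle, 75 mm across, 300 mm tall. Origin at the centre of its underside.
- bottle_amber: Bystander, leave alone: amber wine bottle, 75 mm across, 300 mm tall. Origin at the centre of its underside.
- bottle_foil: Bystander, leave alone: dark wine bottle with a brown capsule, 75 mm across, 300 mm tall. Origin at the centre of its underside.
- flask: Bystander, leave alone: conical glass flask, 90 mm across its foot, 150 mm tall. Origin at the centre of its underside.
- spare_reel: Bystander, leave alone: spare label reel lying flat, 110 mm across, 60 mm tall. Origin at the centre of its underside.
- sample_jar: Bystander, leave alone: glass jar with a blue cap, 70 mm across, 100 mm tall. Origin at the centre of its underside.

How it is judged:
By the outcome, as a careful person would: the job done as asked, in the order asked, and still so for the second after the job is handed in, with the robot touching nothing.
Of wad1, wad2, wad3, wad4, wad5 only 3 to 5 are there at a start; the rules pass over those that are not, and their reading is None.
At some moment in a run one of wad3, wad4, wad5 may be knocked a few centimetres aside while the robot is not near it.
It also fails if it takes over 210 s, if anything falls off the work surface, if the arm or the gripper's body presses on something with over 40 N, if the wrist force passes 120 N, or if a joint passes its speed limit or range.

## Working session

There is one attempt and no reset: what is moved stays moved. The work goes in short steps, Python scripts to look and compute and a tool call to move; the robot and the scene stay as the last step left them, time stands still between calls to the robot, and variables do not carry over. Pictures are saved under pics/ and viewed, and the job is handed in when it is done.

Besides the shell and the picture viewer there is one more tool, called after ">>>" as a command line: name --argument value ..., lists and objects as JSON in quotes. servo_tool: Moves the arm, as the interface text tells. Its arguments: {"type":"object","properties":{"series":{"type":"array","items":{"type":"number"}},"fingers":{"type":"number"}},"required":["series"]}

```bash
ls -la; mkdir -p pics; python3 - <<'E'
from cell import readout, snapshot, camera_info, r, look_for
import cv2
print(readout.get_obs())
for n in ["side","top","wrist"]:
    im=snapshot(n); cv2.imwrite(f"pics/{n}0.png",im[:,:,::-1]); print(n,camera_info(n))
E
```

```text
total 12
drwxr-xr-x  3 agent agent 4096 Dec  6 00:55 .
drwxr-xr-x 23 root  root  4096 Dec  6 00:55 ..
drwxr-xr-x  2 agent agent 4096 Dec  6 00:55 pics
{'clock': 0.0, 'qpos': array([ 1.20101178,  0.4683537 , -0.0116029 ,  1.60357758,  0.00594925,
        1.07138402, -0.05629506]), 'joint_vel': array([ 3.06116301e-04,  3.88272791e-04, -8.28736017e-04, -1.82041928e-03,
        1.09499717e-03,  6.82001819e-04, -9.69484020e-05]), 'joint_torque': array([ 2.11068791e-04, -5.20567560e+01, -1.22895560e-02, -2.43750519e+01,
       -5.67037915e-02,  1.72395824e-02,  1.54282338e-04]), 'position': array([ 208.42011054, -615.09353667,  213.67461813]), 'tool_rot': array([-4.60808260e-04,  8.12686701e-01, -5.82700277e-01, -7.07174457e-04]), 'force': array([-0.0153889 , -0.70161013,  0.45237767]), 'ft_torque': array([ 0.02714006, -0.04185306, -0.02002157]), 'width': 92.24980471906125}
side {'fx': 496.93944011023973, 'fy': 496.93944011023973, 'cx': 275.45166832172293, 'cy': 208.83022625584272, 'origin': array([ -87.8284396 ,  814.7909454 , 1069.96970424]), 'attitude': array([-0.29195809, -0.12554045,  0.39370838,  0.86255074])}
top {'fx': 471.3919326968331, 'fy': 471.3919326968331, 'cx': 282.32410050455763, 'cy': 214.33658649060388, 'origin': array([ 302.51942121,    3.00385874, 1545.0026885 ]), 'attitude': array([-0.70335361, -0.05721906,  0.07388332,  0.7046708 ])}
wrist {'fx': 295.2418820319858, 'fy': 295.2418820319858, 'cx': 278.43397208134445, 'cy': 214.09938778251495, 'mount': array([[ 9.99999172e-01,  1.17560245e-03,  5.24023398e-04,
         1.85860859e+00],
       [ 1.27138433e-03, -9.65651454e-01, -2.59837744e-01,
        -7.22391560e+01],
       [ 2.00558067e-04,  2.59838195e-01, -9.65652149e-01,
        -1.69343661e+02],
       [ 0.00000000e+00,  0.00000000e+00,  0.00000000e+00,
         1.00000000e+00]])}
```

View pics/side0.png

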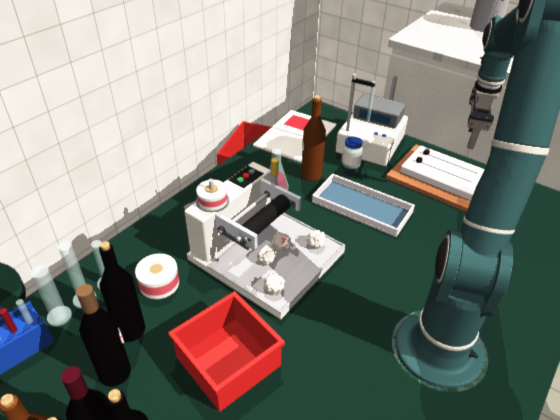

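View pics/top0.png

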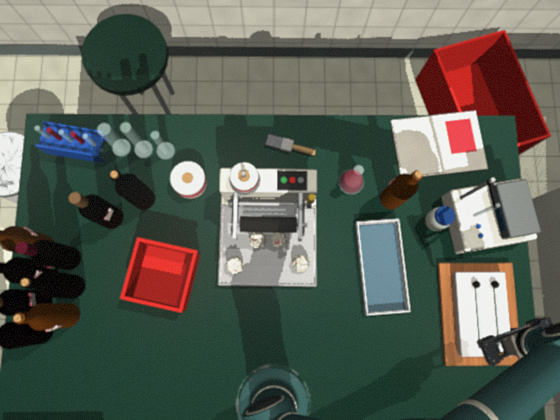

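View pics/wrist0.png

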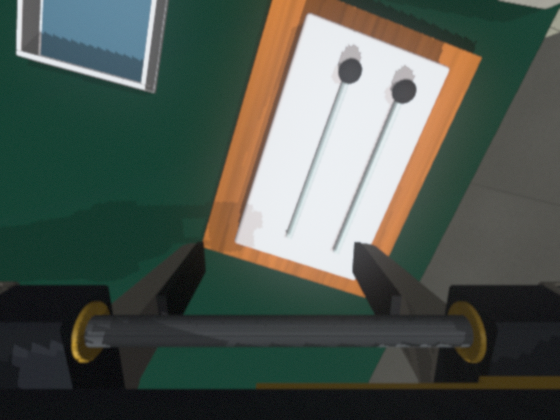

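```bash
cat > h.py <<'E'
from cell import readout, snapshot, camera_info, r, look_for
import numpy as np, cv2
from scipy.spatial.transform import Rotation as R
def rot(q): return R.from_quat([q[1],q[2],q[3],q[0]]).as_matrix()
def campose(n,obs=None):
    c=camera_info(n)
    if n!="wrist": return rot(c["attitude"]),np.array(c["origin"]),c
    o=obs or readout.get_obs(); Rt=rot(o["tool_rot"]); M=c["mount"]
    return Rt@M[:3,:3], o["position"]+Rt@M[:3,3], c
def proj(n,P,obs=None):
    Rc,o,c=campose(n,obs); p=(np.atleast_2d(P)-o)@Rc
    return np.c_[c["cx"]+c["fx"]*p[:,0]/-p[:,2], c["cy"]-c["fy"]*p[:,1]/-p[:,2]]
def back(n,uv,z,obs=None):
    Rc,o,c=campose(n,obs); uv=np.atleast_2d(uv)
    d=np.c_[(uv[:,0]-c["cx"])/c["fx"],-(uv[:,1]-c["cy"])/c["fy"],-np.ones(len(uv))]@Rc.T
    return o+d*((z-o[2])/d[:,2])[:,None]
def find(n,t,obs=None):
    Rc,o,c=campose(n,obs)
    return [(round(d["p"],2),(o+Rc@np.array(d["position"])).round(0)) for d in look_for(n,t)]
def shot(n,name,crop=None,k=1):
    obs=readout.get_obs(); im=snapshot(n)[:,:,::-1].copy()
    cv2.imwrite(f"pics/raw_{name}.png",im)
    if crop: im=im[crop[1]:crop[3],crop[0]:crop[2]]
    im=cv2.resize(im,None,fx=k,fy=k,interpolation=cv2.INTER_CUBIC); cv2.imwrite(f"pics/{name}.png",im); return obs
def lab2w(P,L): # L=(x,y,yaw)
    P=np.atleast_2d(P).astype(float); return P@R.from_euler('z',L[2]).as_matrix().T+[L[0],L[1],0]
E
python3 - <<'E'
from h import *
shot("top","t1",(200,150,340,300),4); shot("side","s1",(170,170,360,320),4)
for n in ["top","side"]:
  for t in ["labeller","deck","housing_top","fork","roller","lever_grip","wash_tray","waste_bin","wad1","wad3"]:
    print(n,t,find(n,t)[:6])
E
```

```text
top labeller [(0.78, array([567.,  16.,  35.])), (0.74, array([497., -20.,  72.])), (0.38, array([633., 414., 189.]))]
top deck [(0.71, array([569.,  16.,  33.]))]
top housing_top [(0.86, array([571.,  14.,  33.])), (0.45, array([ 564., -531.,   99.]))]
top fork [(0.71, array([572.,  17.,  35.]))]
top roller [(0.76, array([530.,  14., 177.]))]
top lever_grip [(0.92, array([596., -28., 152.]))]
top wash_tray [(0.8, array([ 420., -361.,    8.])), (0.62, array([391., 353.,   4.]))]
top waste_bin [(0.75, array([497., -18.,  72.])), (0.74, array([392., 353.,   4.]))]
top wad1 [(0.81, array([421., 116.,  70.])), (0.75, array([424., -88.,  70.])), (0.59, array([530.,  11., 178.])), (0.56, array([500.,  43.,  68.])), (0.52, array([496., -16.,  70.])), (0.48, array([568.,  17.,  34.]))]
top wad3 [(0.81, array([421., 116.,  70.])), (0.75, array([424., -88.,  70.])), (0.59, array([530.,  11., 178.])), (0.56, array([500.,  43.,  68.])), (0.52, array([496., -16.,  70.])), (0.48, array([568.,  17.,  34.]))]
side labeller [(0.64, array([572.,  70.,  35.]))]
side deck [(0.9, array([570.,  76.,  38.]))]
side housing_top [(0.83, array([573.,  72.,  35.]))]
side fork [(0.91, array([571.,  78.,  33.]))]
side roller [(0.68, array([524.,  21., 174.])), (0.21, array([422., -71.,  65.]))]
side lever_grip [(0.57, array([597.,  -4., 151.]))]
side wash_tray [(0.63, array([ 413., -362.,    8.])), (0.5, array([572.,  77.,  33.])), (0.22, array([565., 550., 164.]))]
side waste_bin [(0.91, array([400., 336.,  34.])), (0.4, array([573.,  74.,  34.]))]
side wad1 [(0.82, array([495.,  61.,  71.])), (0.82, array([494.,  -9.,  65.])), (0.78, array([426., -76.,  66.])), (0.77, array([415., 133.,  71.])), (0.31, array([ 689., -255.,   74.]))]
side wad3 [(0.82, array([495.,  61.,  71.])), (0.82, array([494.,  -9.,  65.])), (0.78, array([426., -76.,  66.])), (0.77, array([415., 133.,  71.])), (0.31, array([ 689., -255.,   74.]))]
```

View pics/t1.png

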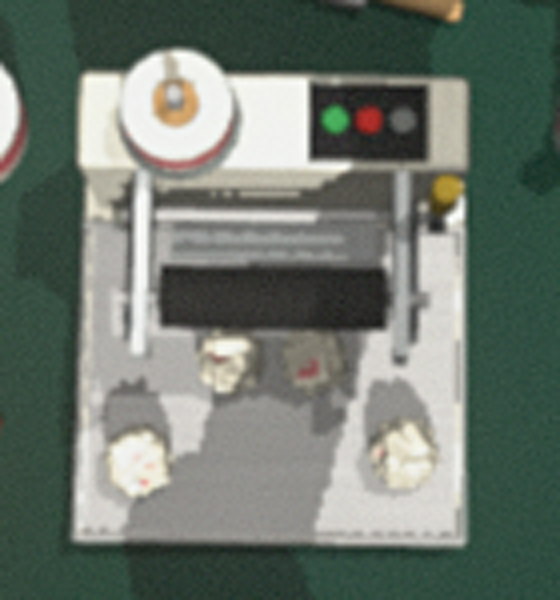

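View pics/s1.png

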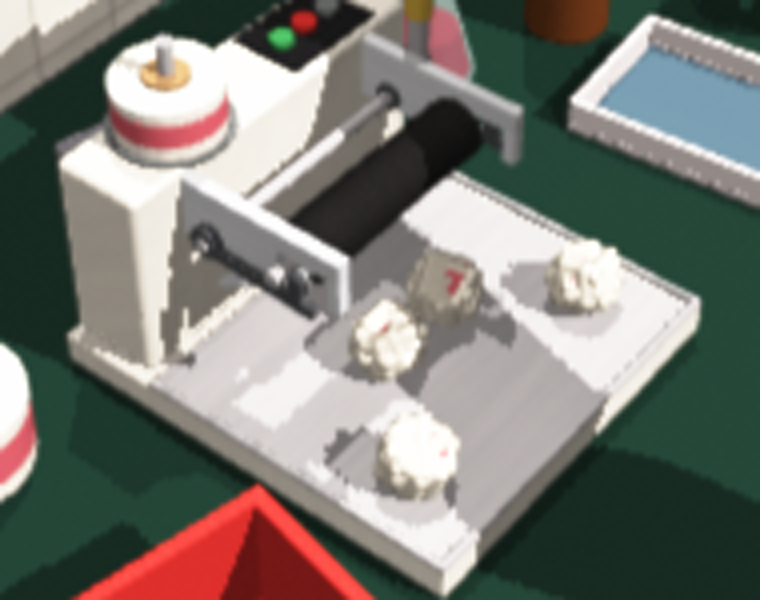

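```bash
python3 - <<'E'
from h import *
from scipy.optimize import least_squares
# (lab pts, px)
T=[((-175,155,30),(72,543)),((-175,-155,30),(466,546)),((165,145,190),(82,74)),((165,-145,190),(468,79)),((92,145,190),(80,166)),((92,-145,190),(467,172)),((0,85,155),(161,297)),((0,-85,155),(387,297))]
Pt=np.array([t[0] for t in T]);ut=np.array([t[1] for t in T])/4+[200,150]
S=[((-175,155,30),(445,566)),((-175,-155,30),(700,302)),((92,145,190),(135,210)),((165,145,190),(58,150)),((-46,91,185),(348,258)),((-46,-91,185),(524,108)),((165,155,30),(70,338))]
Ps=np.array([t[0] for t in S]);us=np.array([t[1] for t in S])/4+[170,170]
def f(L,w=(1,1)): return np.r_[w[0]*(proj("top",lab2w(Pt,L))-ut).ravel(),w[1]*(proj("side",lab2w(Ps,L))-us).ravel()]
for w in [(1,0),(0,1),(1,1)]:
    s=least_squares(lambda L:f(L,w),[500,17,0]); print(w,s.x)
print(f(s.x).reshape(-1,2).round(1))
L=s.x
# tray & bin corners in the top image
E
python3 - <<'E'
from h import *
shot("top","t2",(110,205,430,325),2.4); 
shot("top","t2b",(345,205,425,325),5); shot("top","t2c",(110,225,210,320),5)
E
```

```text
(1, 0) [ 5.31005162e+02  1.19465678e+01 -1.24866839e-02]
(0, 1) [ 5.33920399e+02  1.39658300e+01 -1.23611702e-02]
(1, 1) [ 5.32456743e+02  1.30691636e+01 -1.44445156e-02]
[[ 0.3 -1. ]
 [-0.6 -0.6]
 [-0.7 -1.3]
 [ 0.2 -0.9]
 [-1.1 -0.4]
 [ 0.5 -0.4]
 [-0.9 -0.1]
 [-0.5  0.7]
 [ 0.9  1.3]
 [ 1.  -0.1]
 [ 0.7 -1.7]
 [ 0.2  1.7]
 [ 1.5 -0.6]
 [-0.9  1.2]
 [ 0.6 -1.7]]
```

View pics/t2b.png

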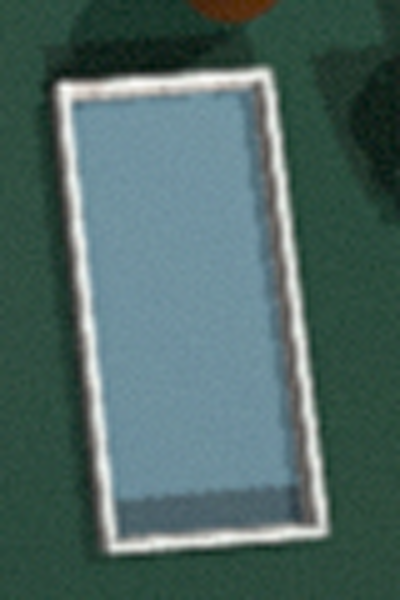

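View pics/t2c.png

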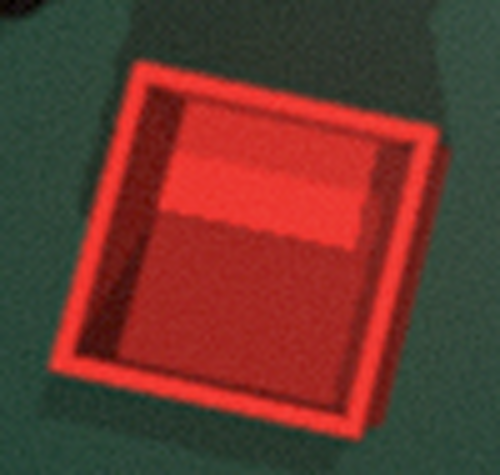

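```bash
python3 - <<'E'
from h import *
t=back("top",np.array([(55,85),(270,68),(328,535),(105,553)])/5+[345,205],30)
b=back("top",np.array([(133,60),(440,128),(362,440),(50,370)])/5+[110,225],100)
for P in (t,b):
  print(P.round(0).tolist(),P.mean(0)); e=(P[0]+P[1]-P[2]-P[3])/2; print(np.arctan2(e[1],e[0]),np.linalg.norm(e))
g=back("top",np.array([(447,185)])/4+[200,150],225+20); print("grip",g)
L=[531.5,12.5,-.0135]
print(lab2w([[62,-124,225],[66,-124,145],[0,0,155]],L))
for n in ("top","side"):
    shot(n,"x")
    for w in find(n,"wad1")[:5]+find(n,"bottle_amber")[:3]+find(n,"flask")[:3]+find(n,"sample_jar")[:2]+find(n,"spare_reel")[:2]: print(n,w)
E
```

```text
[[562.0, -275.0, 30.0], [573.0, -417.0, 30.0], [272.0, -439.0, 30.0], [262.0, -296.0, 30.0]] [ 417.26268299 -356.58307596   30.        ]
0.07273029944622475 300.9473552354458
[[503.0, 416.0, 100.0], [461.0, 227.0, 100.0], [274.0, 268.0, 100.0], [316.0, 455.0, 100.0]] [388.43409102 341.63359193 100.        ]
-0.21203542865476493 191.3287839314689
grip [[ 598.86511605 -111.82074392  245.        ]]
[[ 591.82040118 -112.32567525  225.        ]
 [ 595.82003669 -112.37967361  145.        ]
 [ 531.5          12.5         155.        ]]
top (0.73, array([573.,  19.,  37.]))
top (0.68, array([499.,  41.,  68.]))
top (0.65, array([495., -19.,  72.]))
top (0.57, array([419., 116.,  71.]))
top (0.56, array([423., -87.,  70.]))
top (0.64, array([ 634., -383.,  195.]))
top (0.83, array([ 693., -255.,   60.]))
top (0.92, array([ 567., -530.,  100.]))
top (0.75, array([498.,  45.,  70.]))
top (0.69, array([696., 271.,  62.]))
side (0.91, array([420., 134.,  66.]))
side (0.76, array([424., -73.,  68.]))
side (0.66, array([494.,  58.,  73.]))
side (0.56, array([494., -10.,  69.]))
side (0.79, array([ 637., -368.,  146.]))
side (0.84, array([ 688., -257.,   73.]))
side (0.32, array([420., 136.,  68.]))
side (0.8, array([ 561., -515.,   68.]))
side (0.89, array([691., 293.,  61.]))
```

>>> servo_tool --series '[0,0,-0.02,-0.15,0,0,-0.02,-0.15,0,0,-0.02,-0.15,0,0,-0.02,-0.15,0,0,-0.02,-0.15,0,0,-0.02,-0.15,0,0,-0.02,-0.15,0,0,-0.02,-0.15]' --fingers 0

```text
clock: 2.8
position: [208.5, -615.6, 375.5]
tool_rot: [0.0, 1.0, -0.019, -0.0]
force: [0.1, 0.3, -0.4]
width: 29.9
```

>>> servo_tool --series '[0.03,-0.049,0,-0.025,0.028,-0.049,0,0,0.028,-0.049,0,0,0.028,-0.049,0,0,0.028,-0.049,0,0,0.028,-0.049,0,0,0.028,-0.049,0,0,0.028,-0.049,0,0]'

```text
clock: 3.6
position: [416.6, -271.8, 374.9]
tool_rot: [0.001, 1.0, -0.01, 0.0]
force: [0.9, -0.6, -0.5]
width: 0.6
```

>>> servo_tool --series '[0.03,-0.045,0,0,0.03,-0.045,0,0,0,0,0,0,0,0,0,0]'

```text
clock: 4.0
position: [473.3, -190.7, 374.6]
tool_rot: [0.0, 1.0, -0.008, -0.0]
force: [-0.3, 0.1, -0.5]
width: 0.3
```

```bash
python3 - <<'E'
from h import *
o=shot("wrist","w1",None,1.42); print(o["position"],o["tool_rot"],o["qpos"])
for t in ["lever_grip","roller","wad1","wash_tray","cam_lever"]: print(t,find("wrist",t,o)[:6])
E
```

```text
[ 473.33822275 -190.72747371  374.62504325] [ 2.11915943e-04  9.99966538e-01 -8.17775942e-03 -5.12299417e-05] [ 0.83337192  0.14742216 -0.57507281  1.69595125  0.08296365  1.32248095
  0.22647646]
lever_grip [(0.9, array([595., -93., 147.])), (0.23, array([592., -47.,  94.]))]
roller [(0.58, array([530., -26., 179.]))]
wad1 [(0.96, array([500.,  41.,  70.])), (0.85, array([429., -95.,  69.])), (0.82, array([498., -21.,  72.]))]
wash_tray [(0.81, array([ 387., -333.,    9.])), (0.75, array([596., -47.,  96.])), (0.72, array([499., -23.,  70.]))]
cam_lever [(0.7, array([595., -93., 153.]))]
```

View pics/w1.png

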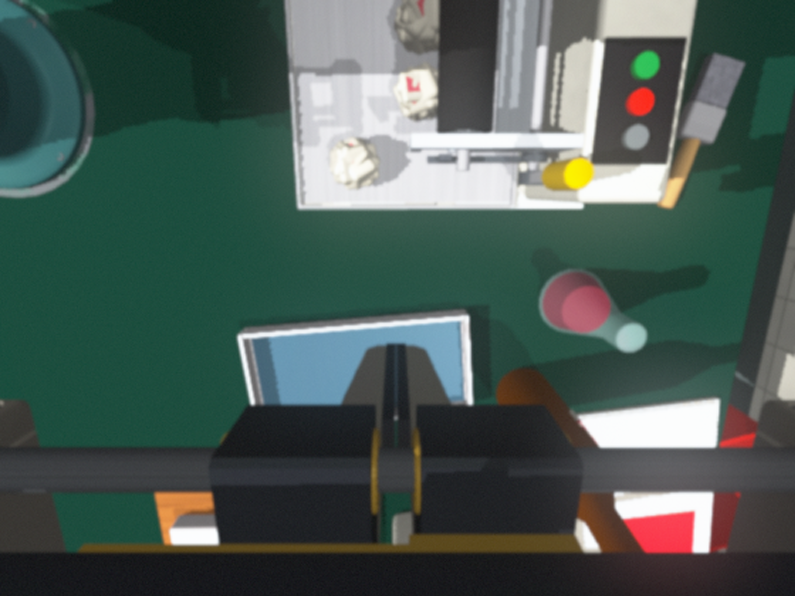

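```bash
python3 - <<'E'
from h import *
o=readout.get_obs()
k=1.42*420/420
def b(u,z): return back("wrist",np.array([u])/1.42,z,o)[0].round(1)
print("grip top",b((577,173),250)," front right corner",b((298,209),30), "roller right-front end top", b((439,132),155),b((496,132),155),"arm front outer top", b((411,148),185))
L=[531.5,12.5,-.0135]
print(lab2w([[66+.05*105,-124,250],[-175,-155,30],[-24,-85,155],[24,-85,155],[-46,-101,185]],L).round(1))
# reel
print("reel", back("top",np.array([[175,97]])/4+[200,150],240), lab2w([[128,70,240]],L))
e=back("top",np.array([[120,97],[237,97]])/4+[200,150],240);print(e)
E
```

```text
grip top [ 595.6 -112.9  250. ]  front right corner [ 356.9 -139.8   30. ] roller right-front end top [512.7 -73.3 155. ] [562.  -74.4 155. ] arm front outer top [487.2 -88.6 185. ]
[[ 601.1 -112.5  250. ]
 [ 354.4 -140.1   30. ]
 [ 506.4  -72.2  155. ]
 [ 554.4  -72.8  155. ]
 [ 484.1  -87.9  185. ]]
reel [[664.19341815  81.40451091 240.        ]] [[660.43330747  80.76567383 240.        ]]
[[664.09856623 120.60489052 240.        ]
 [664.30050176  37.14901592 240.        ]]
```

>>> servo_tool --series '[0.034,-0.016,0,0,0.034,-0.016,0,0,0.034,-0.016,0,0,0.034,-0.016,0,0,0.033,-0.016,0,0,0,0,0,0,0,0,0.04,0,0,0,0.03,0]'

```text
clock: 5.1
position: [642.8, -116.0, 303.3]
tool_rot: [0.0, 1.0, -0.01, -0.0]
force: [-1.0, 0.0, -0.6]
width: 0.2
```

```bash
python3 - <<'E'
from h import *
o=shot("wrist","w2",None,1.42); print(o["position"],o["tool_rot"]); shot("side","s2",(170,150,360,300),4)
E
```

```text
[ 642.77148059 -116.00090859  303.28322749] [ 3.95081457e-04  9.99948204e-01 -1.01681193e-02 -2.07664147e-04]
```

View pics/w2.png

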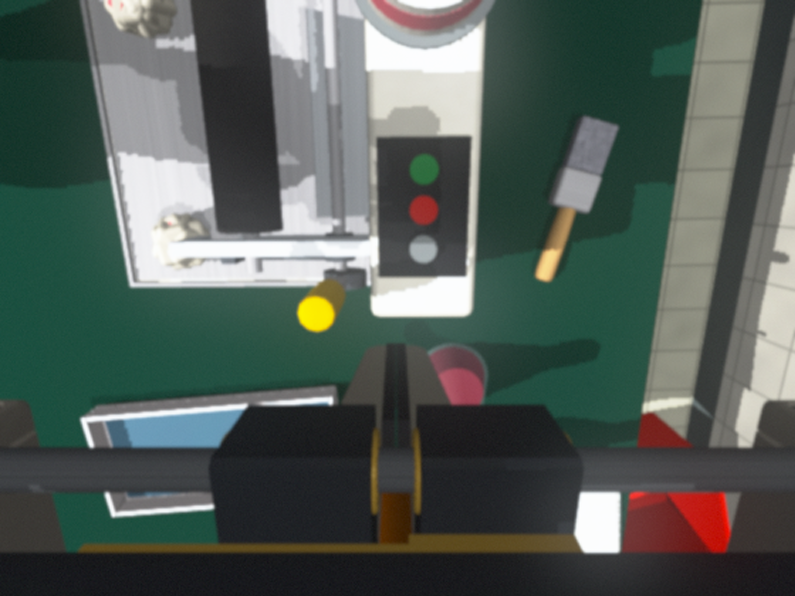

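View pics/s2.png

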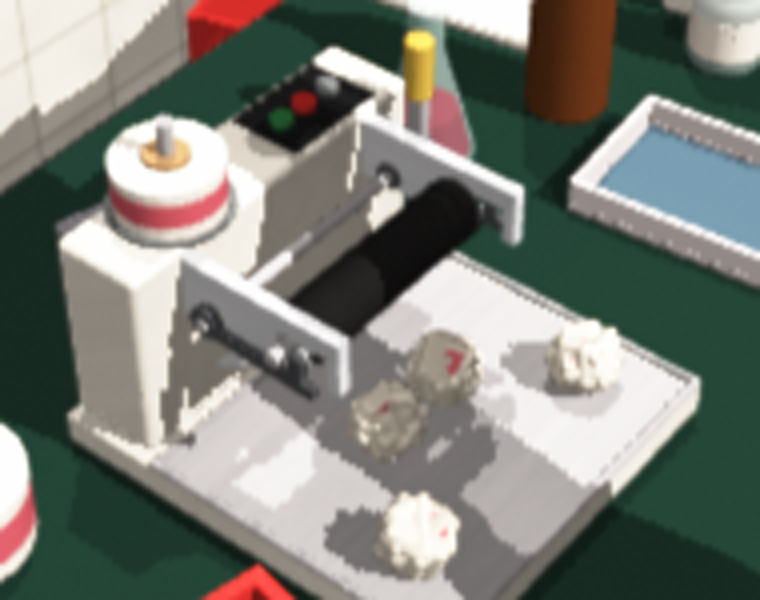

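```bash
python3 - <<'E'
from h import *
o=readout.get_obs()
def b(u,z): return back("wrist",np.array([u])/1.42,z,o)[0].round(1)
print("grip top",b((317,313),250)," housing fr corner",b((372,316),190),b((474,316),190),"arm tip outer", b((178,262),185),"deck corner",b((131,286),35))
L=[533,12.5,-.0135]
print(lab2w([[66+.05*105,-124,250],[92,-145,190],[165,-145,190],[-46,-101,185],[-175,-155,35]],L).round(1))
E
```

```text
grip top [ 597.  -108.7  250. ]  housing fr corner [ 622.6 -128.9  190. ] [ 693.5 -130.3  190. ] arm tip outer [490.3 -89.1 185. ] deck corner [ 355.4 -136.8   35. ]
[[ 602.6 -112.5  250. ]
 [ 623.  -133.7  190. ]
 [ 696.  -134.7  190. ]
 [ 485.6  -87.9  185. ]
 [ 355.9 -140.1   35. ]]
```

>>> servo_tool --series '[0,-0.005,0.03,0,0,0,0.03,0,0,0,0.025,0,0,0,0,0,0,0,0,0]'

```text
clock: 5.7
position: [644.2, -110.6, 221.5]
tool_rot: [0.0, 1.0, -0.01, 0.001]
force: [0.3, -1.2, -0.2]
width: 0.2
```

```bash
python3 - <<'E'
from h import *
o=shot("wrist","w3",None,1.42); print(o["position"]); shot("side","s3",(170,100,360,250),4)
E
```

```text
[ 644.20652984 -110.57409524  221.48259817]
```

View pics/s3.png

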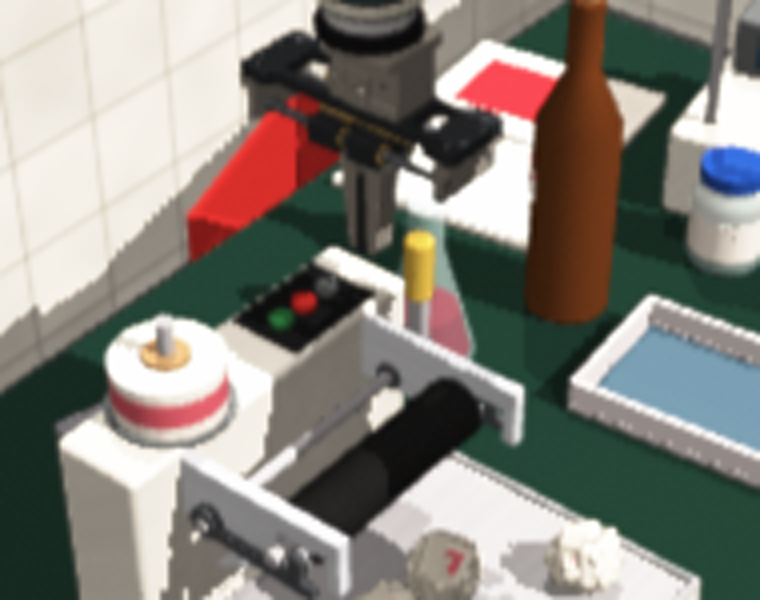

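View pics/w3.png

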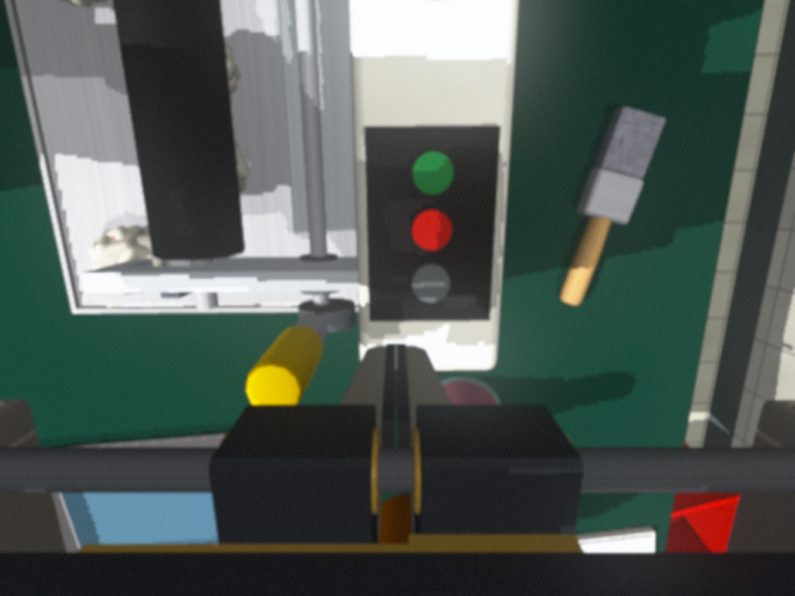

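>>> servo_tool --series '[-0.01,0,0.001,0,-0.01,0,0.001,0,-0.01,0,0.001,0,-0.01,0,0.001,0,-0.01,0,0.002,0,0,0,0,0]'

```text
clock: 6.4
position: [592.1, -108.9, 213.8]
tool_rot: [0.0, 1.0, -0.01, -0.001]
force: [0.6, 0.3, 1.7]
width: 0.3
```

>>> servo_tool --series '[-0.006,0,0.003,0,-0.006,0,0.003,0,-0.006,0,0.003,0,-0.006,0,0.004,0,-0.006,0,0.004,0,0,0,0,0]'

```text
clock: 7.0
position: [562.2, -108.3, 195.4]
tool_rot: [-0.0, 1.0, -0.01, -0.001]
force: [0.6, -0.4, -0.1]
width: 0.4
```

```bash
python3 - <<'E'
from h import *
o=shot("wrist","w4",None,1.42); print(o["position"]); shot("side","s4",(170,100,360,250),4)
E
```

```text
[ 562.15107197 -108.27429881  195.37371464]
```

View pics/s4.png

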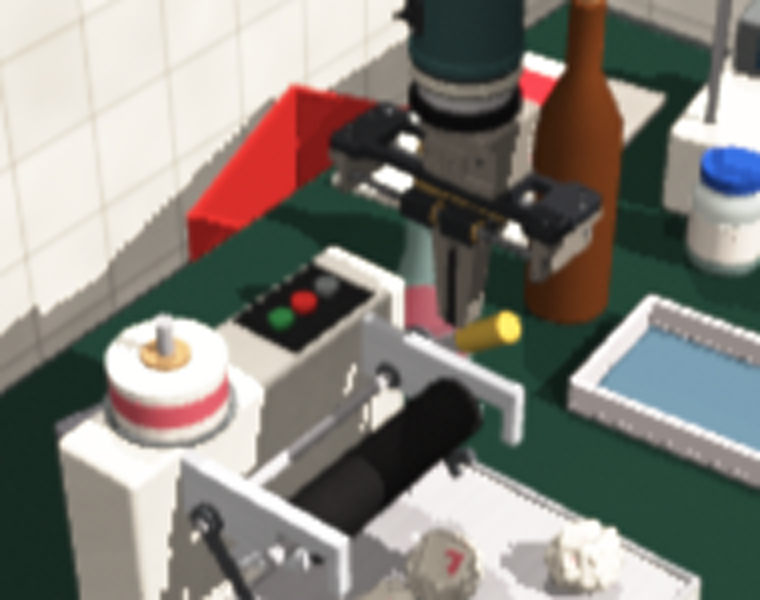

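View pics/w4.png

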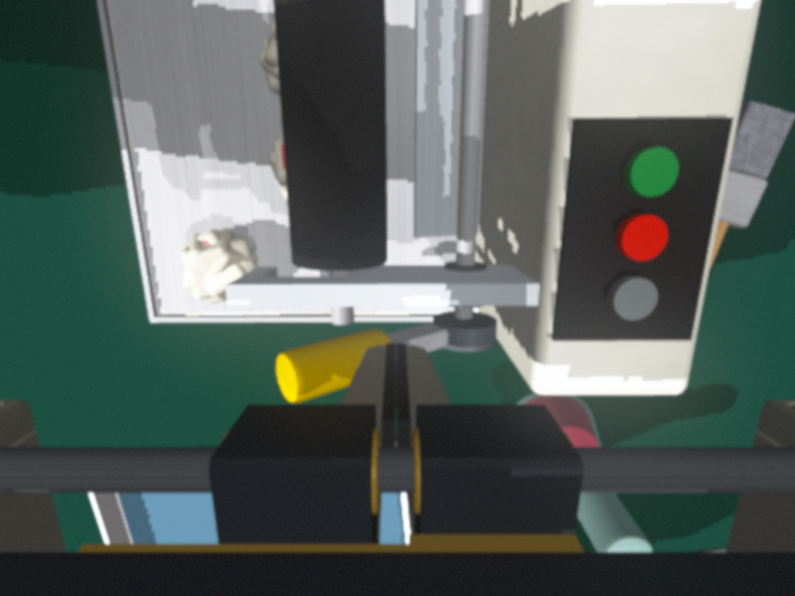

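>>> servo_tool --series '[-0.003,0,0.004,0,-0.003,0,0.004,0,0,0,0,0]'

```text
clock: 7.4
position: [560.2, -108.1, 191.3]
tool_rot: [0.001, 1.0, -0.009, 0.003]
force: [1.6, -0.4, 14.6]
width: 0.5
```

>>> servo_tool --series '[-0.002,0,0.003,0,-0.002,0,0.003,0,0,0,0,0]'

```text
clock: 7.7
position: [560.6, -108.1, 190.5]
tool_rot: [0.002, 1.0, -0.009, 0.008]
force: [0.9, -0.1, 37.2]
width: 0.4
```

>>> servo_tool --series '[0.004,0,-0.014,0,0,0,-0.03,0,0,0,-0.04,0,0,0,-0.04,0,-0.02,-0.02,-0.02,0,-0.02,-0.03,0,0,0,-0.03,0,0,0,0,0,0]' --fingers 0.0919

```text
clock: 8.5
position: [518.0, -22.8, 326.7]
tool_rot: [-0.0, 1.0, -0.006, -0.0]
force: [0.9, -0.8, 0.1]
width: 62.6
```

```bash
python3 - <<'E'
from h import *
o=shot("wrist","w5",None,1.42); print(o["position"],o["tool_rot"],o["force"]); shot("side","s5",(170,150,360,300),4)
E
```

```text
[517.98694434 -22.81321667 326.66219066] [-3.96084994e-04  9.99980455e-01 -6.23355255e-03 -2.74559797e-04] [ 0.8706208  -0.82448364  0.07379481]
```

View pics/w5.png

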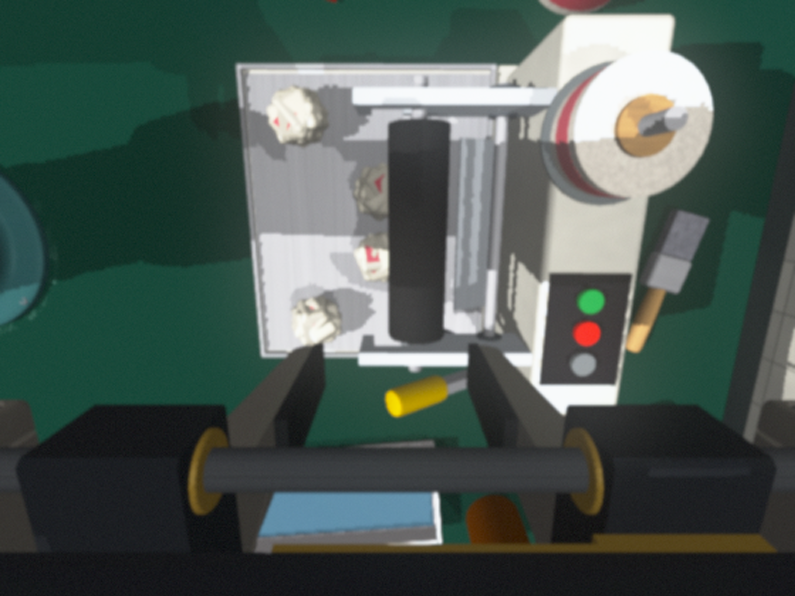

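View pics/s5.png

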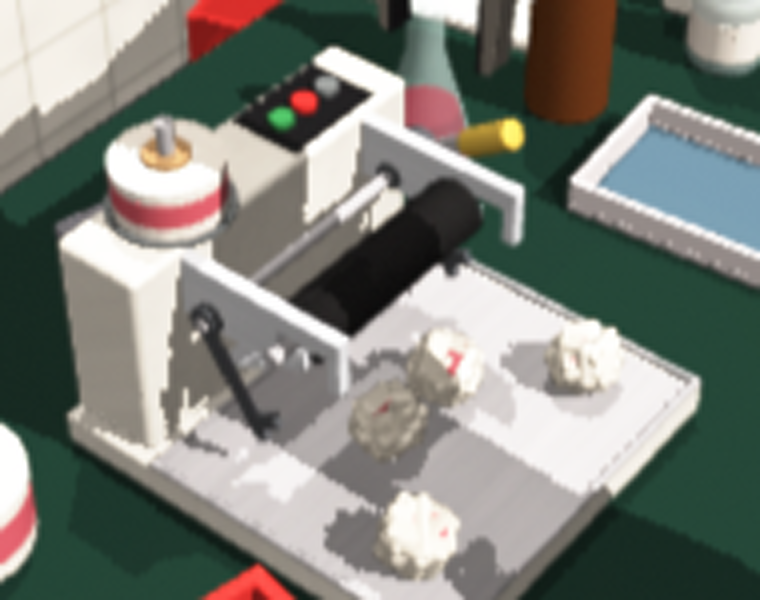

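```bash
python3 - <<'E'
from h import *
o=readout.get_obs()
def b(u,z): return back("wrist",np.array([u])/1.42,z,o)[0].round(1)
print("axle ends",b((420,78),155),b((414,370),155))
print("roller ends top",b((389,121),155),b((449,121),155),b((391,341),155),b((443,342),155))
print("arm tips",b((353,97),185),b((359,352),185), "deck fl/fr", b((237,65),35),b((262,357),35),"housing",b((570,15),190),b((548,388),190))
L=[533,13.5,-.0135]
print(lab2w([[0,116,155],[0,-116,155],[-46,96,185],[-46,-96,185],[-175,155,35],[-175,-155,35],[92,145,190],[92,-145,190]],L).round(1))
for n in("top","side","wrist"):
  if n!="wrist": shot(n,"x")
  print([x for x in find(n,"wad1",o)[:5]])
E
```

```text
axle ends [539.2 123.7 155. ] [ 533.  -108.1  155. ]
roller ends top [515.7  94.9 155. ] [560.9  94.  155. ] [513.4 -80.7 155. ] [558.2 -82.5 155. ]
arm tips [492.1 105.9 185. ] [488.5 -78.5 185. ] deck fl/fr [365.6 166.8  35. ] [ 358.8 -141.8   35. ] housing [632.7 149.9 190. ] [ 638.4 -110.   190. ]
[[ 534.6  129.5  155. ]
 [ 531.4 -102.5  155. ]
 [ 488.3  110.1  185. ]
 [ 485.7  -81.9  185. ]
 [ 360.1  170.8   35. ]
 [ 355.9 -139.1   35. ]
 [ 626.9  157.2  190. ]
 [ 623.  -132.7  190. ]]
[(0.76, array([421., 115.,  70.])), (0.65, array([498.,  45.,  68.])), (0.63, array([393., 356.,   6.]))]
[(0.9, array([416., 134.,  69.])), (0.8, array([492.,  60.,  71.])), (0.62, array([499.,  -7.,  62.])), (0.57, array([427., -72.,  68.]))]
[(0.97, array([430., -94.,  66.])), (0.73, array([498.,  46.,  66.])), (0.73, array([432., 117.,  66.])), (0.68, array([499., -20.,  71.]))]
```

>>> servo_tool --series '[0.008,-0.016,0.02,0,0.007,-0.015,0.02,0,0,0,0.03,0,0,0,0.03,0,0,0,0.02,0,0,0,0,0,0,0,0,0,0,0,0,0]'

```text
clock: 9.65
position: [535.7, 3.2, 207.8]
tool_rot: [0.0, 1.0, -0.01, 0.001]
force: [-0.5, 0.6, 0.1]
width: 91.9
```

```bash
python3 - <<'E'
from h import *
o=shot("wrist","w6",None,1.42); print(o["position"],o["tool_rot"],o["width"],o["joint_vel"].round(3)); shot("side","s6",(170,150,360,300),4)
E
```

```text
[535.72993062   3.24892775 207.84631428] [ 6.67302529e-06  9.99951722e-01 -9.76888025e-03  1.05978514e-03] 91.94171163330402 [-0.001 -0.008 -0.002  0.     0.    -0.002 -0.003]
```

View pics/w6.png

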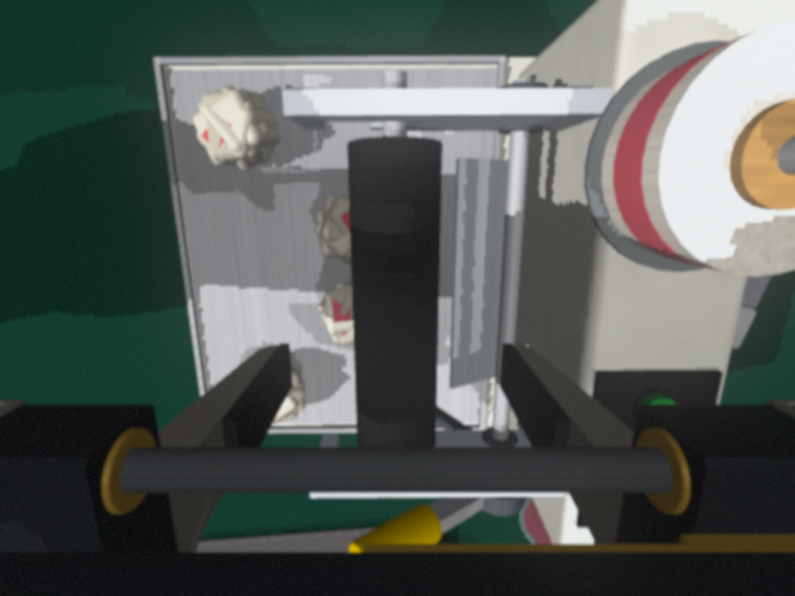

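View pics/s6.png

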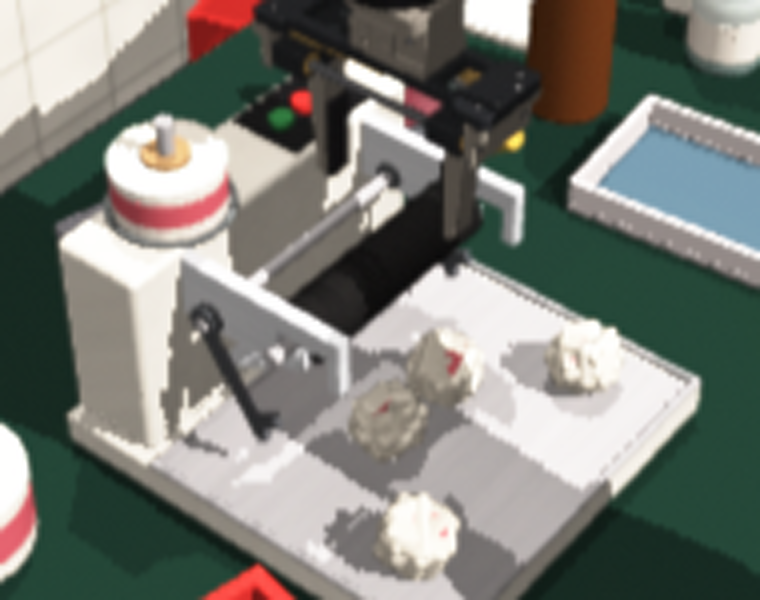

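```bash
python3 - <<'E'
from h import *
o=readout.get_obs()
def b(u,z): return back("wrist",np.array([u])/1.42,z,o)[0].round(1)
print("axle end L",b((396,72),155),"roller end",b((349,145),155),b((441,145),155),"armtip outer",b((284,88),185),b((284,115),185),"deck fl",b((154,58),35),"arm R",b((310,497),185))
L=[533.5,13,-.0135]
print(lab2w([[0,116,155],[0,85,155],[-46,101,185],[-46,91,185],[-175,155,35],[-46,-101,185]],L).round(1))
E
```

```text
axle end L [538.3 129.3 155. ] roller end [514.3  97.  155. ] [560.1  96.1 155. ] armtip outer [491.3 116.8 185. ] [490.4 106.4 185. ] deck fl [363.3 171.6  35. ] arm R [487.3 -84.6 185. ]
[[535.1 129.  155. ]
 [534.6  98.  155. ]
 [488.9 114.6 185. ]
 [488.7 104.6 185. ]
 [360.6 170.3  35. ]
 [486.1 -87.4 185. ]]
```

>>> servo_tool --series '[0,0,0.02,0,0,0,0.02,0,0,0,0.02,0,0,0,0.011,0,0,0,0,0]'

```text
clock: 10.25
position: [534.2, 3.2, 134.8]
tool_rot: [-0.0, 1.0, -0.01, -0.001]
force: [-0.0, -0.4, 0.6]
width: 91.8
```

>>> servo_tool --series '[0,0,0,0,0,0,0,0,0,0,0,0,0,0,0,0,0,0,0,0,0,0,0,0,0,0,0,0,0,0,0,0]' --fingers 0.03

```text
clock: 11.05
position: [535.2, 3.3, 135.8]
tool_rot: [0.0, 1.0, -0.01, 0.0]
force: [1.3, 0.5, 1.6]
width: 47.2
```

```bash
python3 - <<'E'
from h import *
o=shot("wrist","w7",None,1.42); print(o["position"],o["force"],o["width"]); shot("side","s7",(170,150,360,300),4)
E
```

```text
[535.17846325   3.25811201 135.82985671] [1.28373974 0.50874439 1.63523814] 47.2272897882529
```

View pics/s7.png

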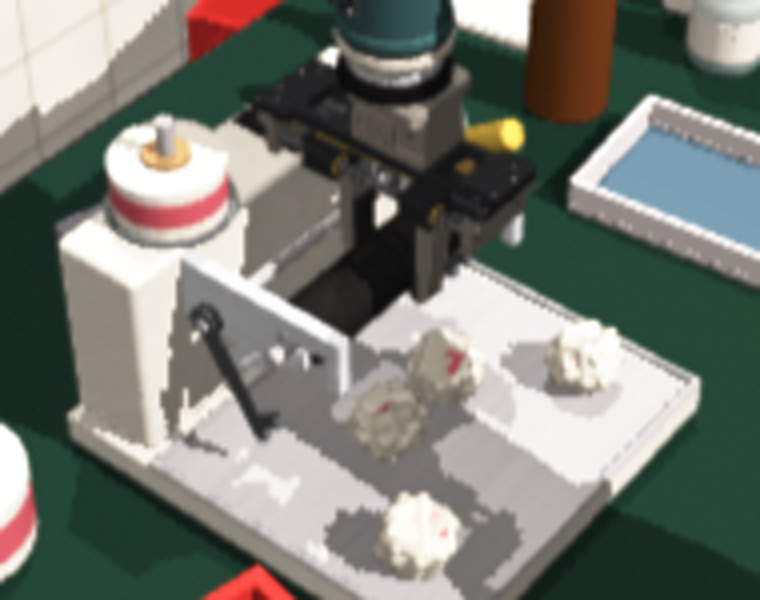

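Gripped at 47 mm (roller 48). Lift 3 mm.

>>> servo_tool --series '[0,0,-0.001,0,0,0,-0.001,0,0,0,-0.001,0,0,0,0,0,0,0,0,0]'

```text
clock: 11.65
position: [534.4, 3.3, 138.3]
tool_rot: [0.0, 1.0, -0.01, -0.0]
force: [-0.3, 0.1, -4.2]
width: 47.3
```

>>> servo_tool --series '[-0.004,0,0,0,-0.004,0,0,0,-0.004,0,0,0,-0.004,0,0,0,-0.004,0,0,0,-0.003,0,0,0,0,0,0,0]'

```text
clock: 12.35
position: [511.3, 3.7, 138.6]
tool_rot: [0.0, 1.0, -0.009, -0.0]
force: [1.0, -0.6, -5.0]
width: 47.2
```

```bash
python3 - <<'E'
from h import *
o=shot("wrist","w8",None,1.42); print(o["position"],o["force"],o["ft_torque"]); shot("side","s8",(200,180,310,265),7)
E
```

```text
[511.30752489   3.72798925 138.59126401] [ 1.03157912 -0.56846533 -4.96060711] [-0.09982697 -0.06421319 -0.03902989]
```

View pics/w8.png

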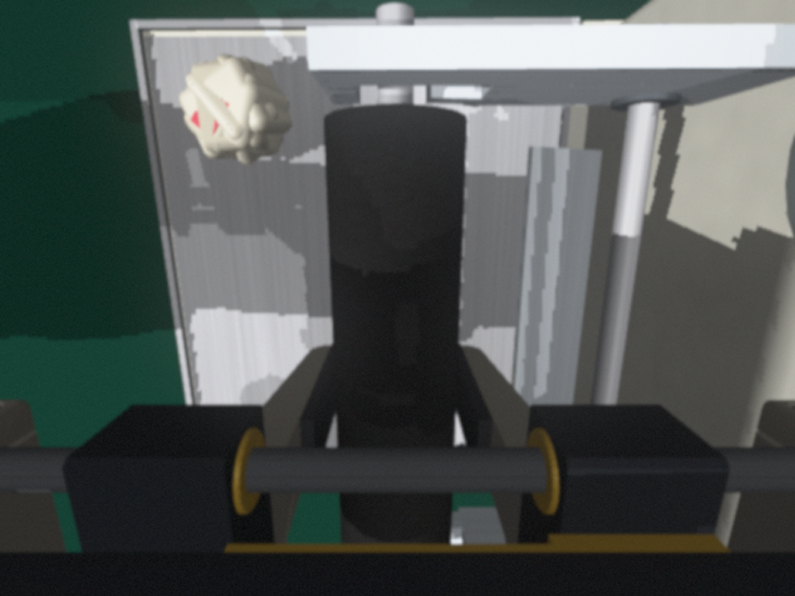

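View pics/s8.png

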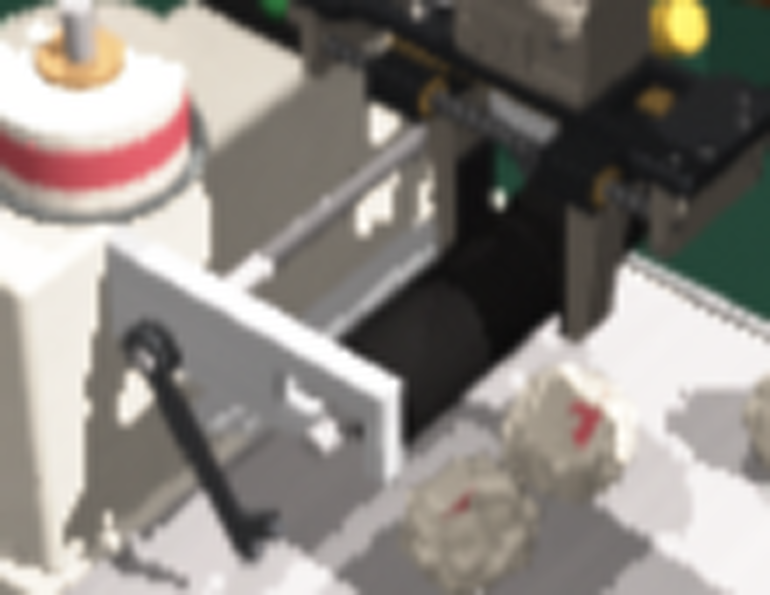

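>>> servo_tool --series '[0,0,0.006,0,0,0,0.006,0,0,0,0.006,0,0,0,0,0]'

```text
clock: 12.85
position: [510.9, 3.7, 119.3]
tool_rot: [-0.0, 1.0, -0.01, -0.001]
force: [0.4, 0.3, -4.0]
width: 47.1
```

>>> servo_tool --series '[0,0,0.006,0,0,0,0.007,0,0,0,0.007,0,0,0,0.007,0,0,0,0,0]'

```text
clock: 13.35
position: [510.9, 3.7, 92.4]
tool_rot: [-0.0, 1.0, -0.01, -0.001]
force: [0.2, -1.1, -4.7]
width: 47.2
```

```bash
python3 - <<'E'
from h import *
o=shot("wrist","w9",None,1.42); print(o["position"],o["force"],o["ft_torque"]); shot("side","s9",(200,180,310,265),7)
E
```

```text
[510.89062521   3.70745606  92.35670636] [ 0.17086498 -1.06704249 -4.68487288] [-0.07511593 -0.0606773   0.00512223]
```

View pics/s9.png

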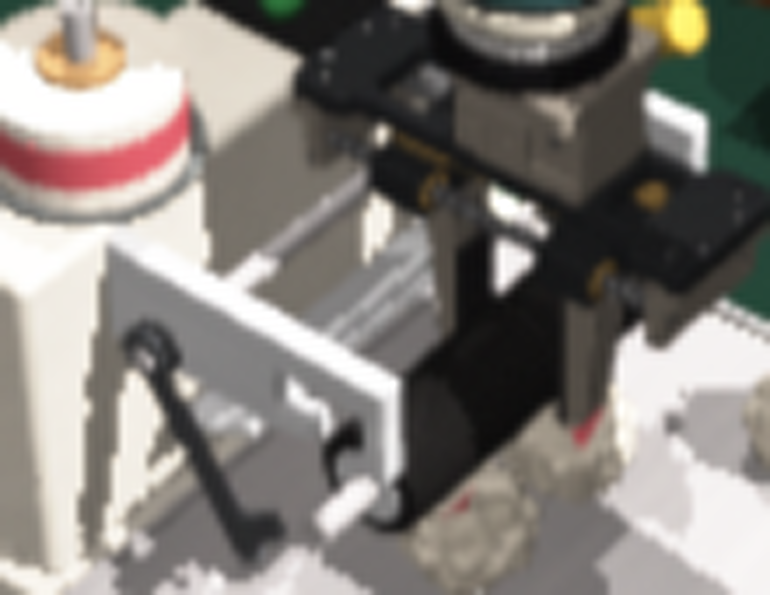

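>>> servo_tool --series '[-0.01,0,0,0,-0.015,0,0,0,-0.015,0,0,0,-0.015,0,0,0,-0.015,0,0,0,-0.015,0,0,0,-0.015,0,0,0,0,0,0,0]'

```text
clock: 14.25
position: [409.2, 5.4, 93.7]
tool_rot: [0.001, 1.0, -0.009, -0.001]
force: [0.2, 0.2, -4.8]
width: 47.3
```

>>> servo_tool --series '[0,0,-0.02,0,0,0,-0.03,0,0,0,-0.03,0,0,0,-0.03,0,0,0,-0.03,0,0,0,-0.03,0,0,0,-0.03,0,0,0,0,0]'

```text
clock: 15.05
position: [414.6, 6.0, 297.2]
tool_rot: [0.001, 1.0, -0.01, 0.004]
force: [0.5, -0.1, -4.9]
width: 47.2
```

```bash
python3 - <<'E'
from h import *
o=shot("wrist","w10",None,1.42); print(o["position"],o["force"],o["ft_torque"],o["tool_rot"],o["qpos"]); shot("side","s10",None,1.42)
E
```

```text
[414.59754624   5.96226382 297.23309127] [ 0.45812942 -0.05116265 -4.85157564] [-0.02838275 -0.12208849  0.02113549] [ 0.00104151  0.99994421 -0.00956719  0.00435535] [ 0.67732809  0.00663536 -0.75912584  2.0018655   0.00823561  1.12644214
 -0.10441104]
```

View pics/s10.png

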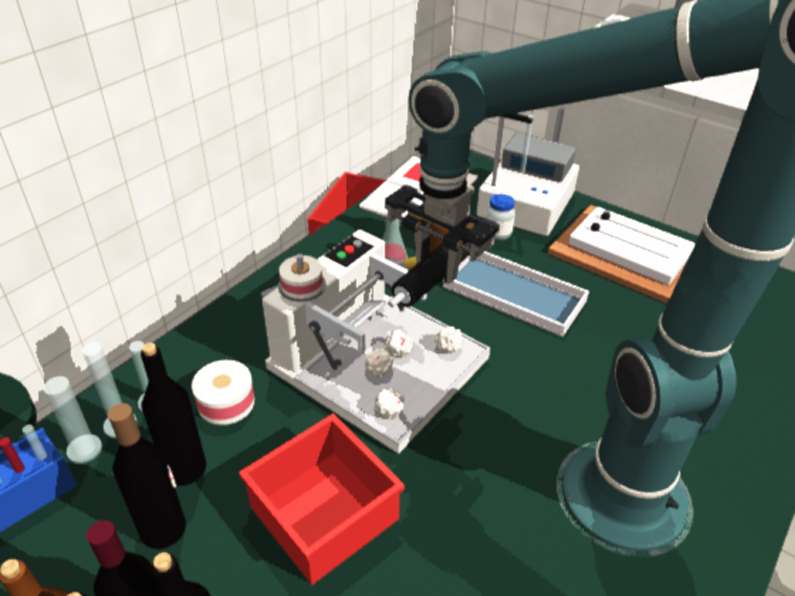

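View pics/w10.png

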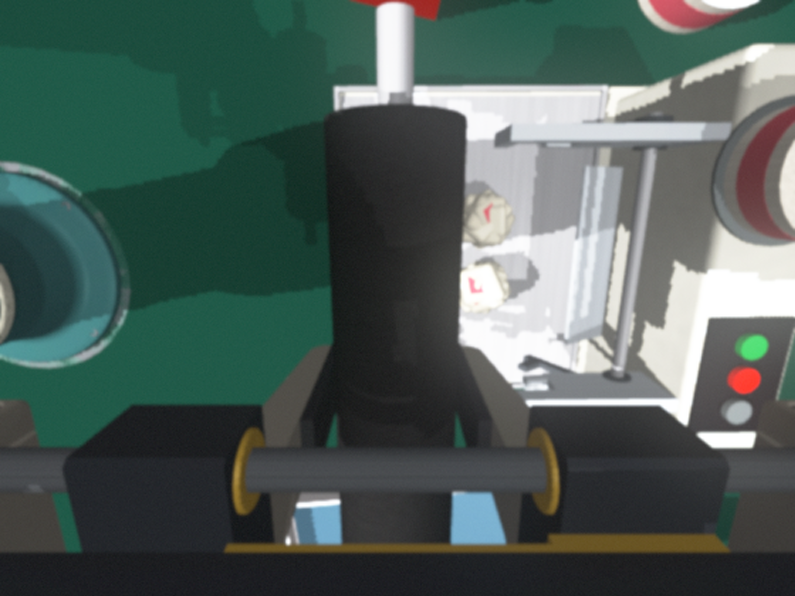

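>>> servo_tool --series '[0,0.03,0,0.1,0,0.04,0,0,0,0.04,0,0,0,0.04,0,0,0,0.04,0,0,0,0.04,0,0,0,0.04,0,0,0,0.03,0,0]'

```text
clock: 15.95
position: [377.4, -294.4, 290.8]
tool_rot: [-0.001, 0.998, -0.06, -0.002]
force: [0.3, -0.1, -3.9]
width: 47.5
```

>>> servo_tool --series '[0,0,0,0.14,0,0,0,0.14,0,0,0,0.14,0,0,0,0.14,0,0,0,0.14,0,0,0,0.14,0,0,0,0.14,0,0,0,0.14]'

```text
clock: 16.75
position: [378.2, -291.6, 290.8]
tool_rot: [-0.0, 0.813, -0.583, -0.002]
force: [0.0, -0.2, -4.8]
width: 47.2
```

>>> servo_tool --series '[0,0,0,0.14,0,0,0,0.12,0,0,0,0,0,0,0,0]'

```text
clock: 17.15
position: [378.6, -291.8, 291.9]
tool_rot: [0.0, 0.733, -0.68, -0.002]
force: [0.7, 0.1, -5.0]
width: 47.2
```

```bash
cat > st.py <<'E'
from h import *
def st():
    o=readout.get_obs(); q=o["tool_rot"]; x=rot(q)[:,0]; print("t",o["clock"],"pos",o["position"].round(1),"yaw",round(float(np.arctan2(x[1],x[0])),4),"F",o["force"].round(1),"w",round(o["width"],1),"q7",o["qpos"][6].round(2)); return o
def go(x,y,z,yaw):
    o=readout.get_obs(); X=rot(o["tool_rot"])[:,0]; f=np.arctan2(X[1],X[0]); d=np.array([x,y,z])-o["position"]
    c,s=np.cos(f),np.sin(f)
    print("tool shift mm",(d[0]*c+d[1]*s).round(1),(d[0]*s-d[1]*c).round(1),(-d[2]).round(1),"turn",round((f-yaw+np.pi)%(2*np.pi)-np.pi,3))
E
python3 - <<'E'
from st import *
o=st(); shot("wrist","w11",None,1.42)
E
```

```text
t 17.15 pos [ 378.6 -291.8  291.9] yaw -1.4957 F [ 0.7  0.1 -5. ] w 47.2 q7 -0.95
```

View pics/w11.png

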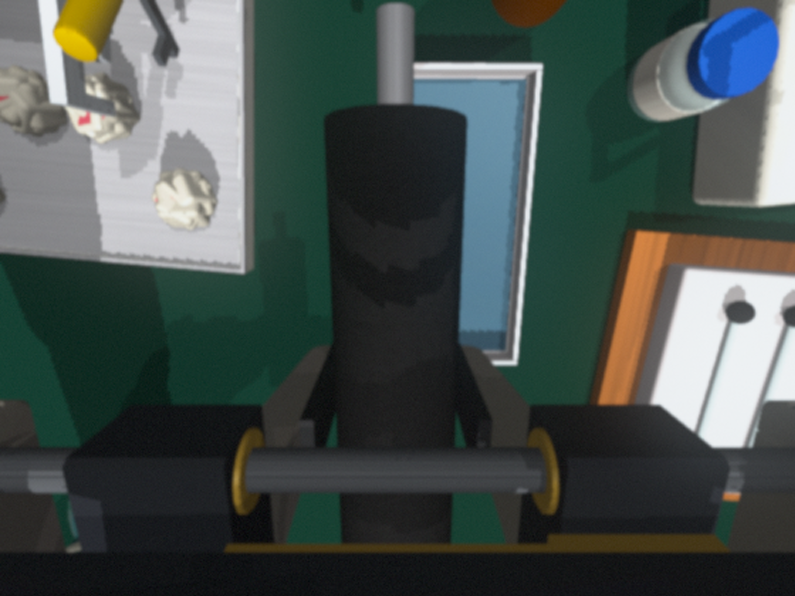

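```bash
python3 - <<'E'
from st import *
o=readout.get_obs()
def b(u,z): return back("wrist",np.array([u])/1.42,z,o)[0].round(1)
fr,nr=b((543,63),30),b((517,364),30); print(fr,nr, "len",np.linalg.norm(fr-nr),"yaw",np.arctan2(*(fr-nr)[1::-1]))
y=.073; C=(fr+nr)/2+70*np.array([-np.sin(y),np.cos(y),0]); print("center",C)
zc=o["position"][2]+19
a=b((395,5),zc); print("axle end",a,"dist from TCP",np.linalg.norm(a[:2]-o["position"][:2]), "roller body end", np.linalg.norm(b((396,106),zc+10)[:2]-o["position"][:2]))
go(407,-357,150,-1.498)
E
```

```text
[ 574.7 -415.4   30. ] [ 276.3 -436.    30. ] len 299.1102138008664 yaw 0.06892549606359788
center [ 420.39453732 -355.88643219   30.        ]
axle end [ 507.2 -284.3  311.2] dist from TCP 128.6694935192351 roller body end 98.07221861249381
tool shift mm 67.0 -23.3 142.2 turn 0.002
```

>>> servo_tool --series '[0.017,-0.006,0,0,0.017,-0.006,0,0,0.017,-0.006,0,0,0.016,-0.005,0.03,0,0,0,0.04,0,0,0,0.04,0,0,0,0.04,0,0,0,0,0]'

```text
clock: 18.0
position: [403.1, -354.7, 138.0]
tool_rot: [0.0, 0.733, -0.681, -0.006]
force: [-0.5, 0.7, -5.1]
width: 47.0
```

```bash
python3 - <<'E'
from st import *
import time
o=st(); shot("wrist","w12",None,1.42);shot("side","s12",(240,130,440,280),4); go(407,-357,40,-1.498)
E
```

```text
t 18.0 pos [ 403.1 -354.7  138. ] yaw -1.4975 F [-0.5  0.7 -5.1] w 47.0 q7 -0.97
tool shift mm -0.5 0.0 103.6 turn -0.0
```

View pics/w12.png

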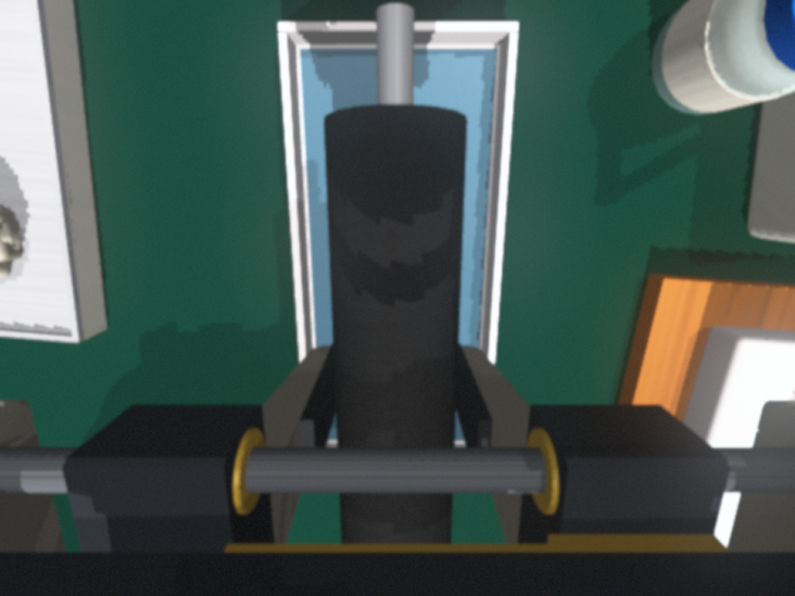

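View pics/s12.png

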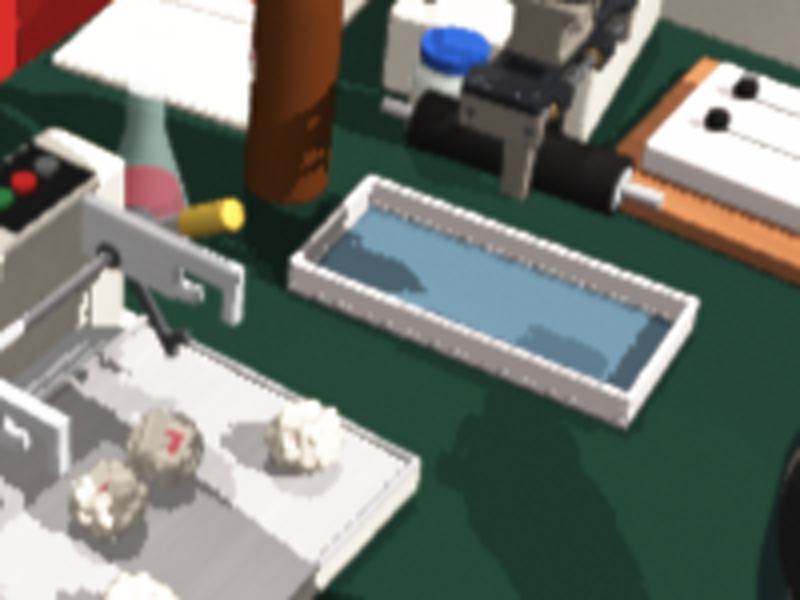

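>>> servo_tool --series '[0,0,0.025,0,0,0,0.025,0,0,0,0.025,0,0,0,0.02,0,0,0,0.01,0,0,0,0,0,0,0,0,0]'

```text
clock: 18.8
position: [408.2, -358.6, 40.3]
tool_rot: [-0.0, 0.732, -0.681, 0.002]
force: [0.4, 0.1, -3.8]
width: 47.1
```

```bash
python3 - <<'E'
from st import *
o=st(); shot("wrist","w13",None,1.42);shot("side","s13",(240,130,440,280),4); go(407,-357,12,-1.498)
E
```

```text
t 18.8 pos [ 408.2 -358.6   40.3] yaw -1.4989 F [ 0.4  0.1 -3.8] w 47.1 q7 -1.03
tool shift mm -1.6 0.9 28.3 turn -0.001
```

View pics/s13.png

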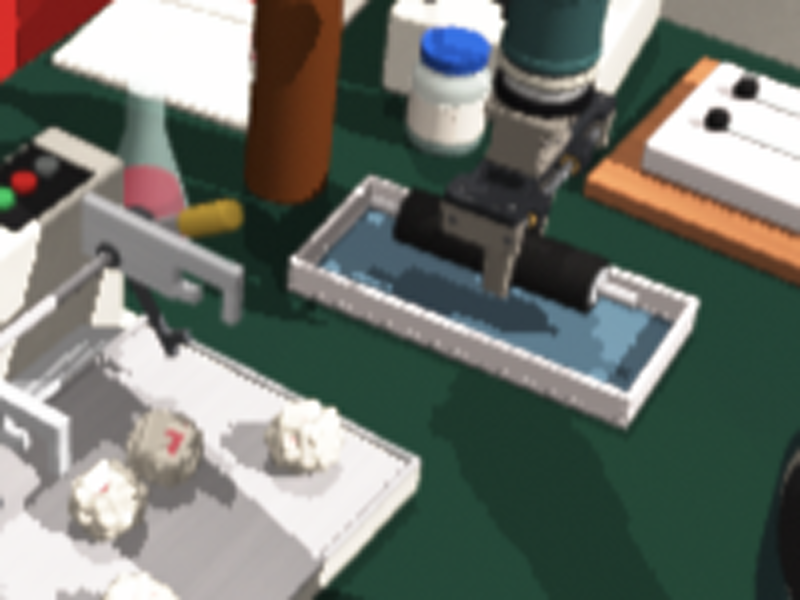

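View pics/w13.png

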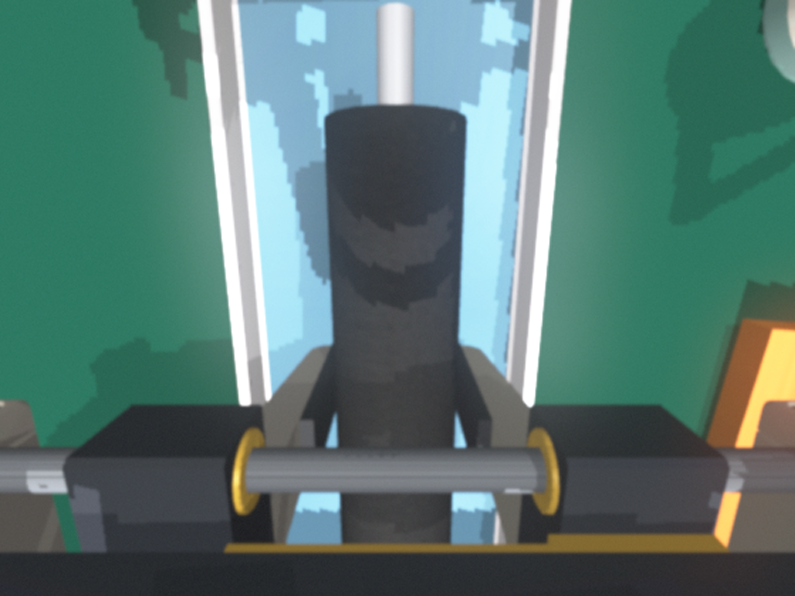

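>>> servo_tool --series '[-0.002,0,0.006,0,0,0,0.006,0,0,0,0.005,0,0,0,0.004,0,0,0,0.003,0,0,0,0.002,0,0,0,0,0,0,0,0,0]'

```text
clock: 19.7
position: [406.8, -355.7, 12.6]
tool_rot: [0.0, 0.732, -0.681, 0.0]
force: [0.2, -0.4, -4.5]
width: 47.6
```

>>> servo_tool --series '[0,0,0.002,0,0,0,0.001,0,0,0,0,0,0,0,0,0]'

```text
clock: 20.1
position: [407.0, -355.8, 10.3]
tool_rot: [0.0, 0.732, -0.681, 0.0]
force: [-2.3, 1.6, 4.7]
width: 47.4
```

>>> servo_tool --series '[0,0,0,0,0,0,0,0,0,0,0,0,0,0,0,0]' --fingers 0.062

```text
clock: 20.5
position: [406.9, -355.7, 9.5]
tool_rot: [-0.0, 0.732, -0.681, 0.0]
force: [-1.2, 0.6, -0.4]
width: 61.8
```

>>> servo_tool --series '[0,0,-0.01,0,0,0,-0.02,0,0,0,-0.03,0,0,0,-0.04,0,0,0,-0.04,0,0,0,-0.04,0,0,0,-0.04,0,0,0,0,0]'

```text
clock: 21.3
position: [409.6, -357.5, 236.1]
tool_rot: [-0.0, 0.732, -0.681, 0.006]
force: [1.0, 0.1, 0.4]
width: 62.2
```

```bash
python3 - <<'E'
from st import *
o=st(); shot("wrist","w14",None,1.42);shot("side","s14",(200,130,400,280),4)
for n in ("wrist","side"): print(find(n,"roller",o)[:2])
E
```

```text
t 21.3 pos [ 409.6 -357.5  236.1] yaw -1.4991 F [1.  0.1 0.4] w 62.2 q7 -0.93
[(0.69, array([ 433., -358.,   53.])), (0.68, array([552., -95.,  88.]))]
[(0.92, array([ 410., -341.,   45.])), (0.73, array([563., 544., 167.]))]
```

View pics/w14.png

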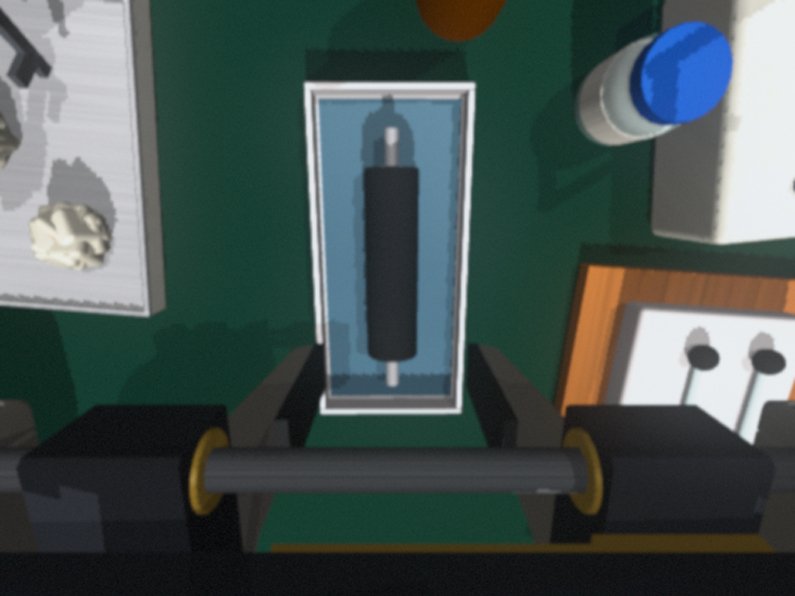

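View pics/s14.png

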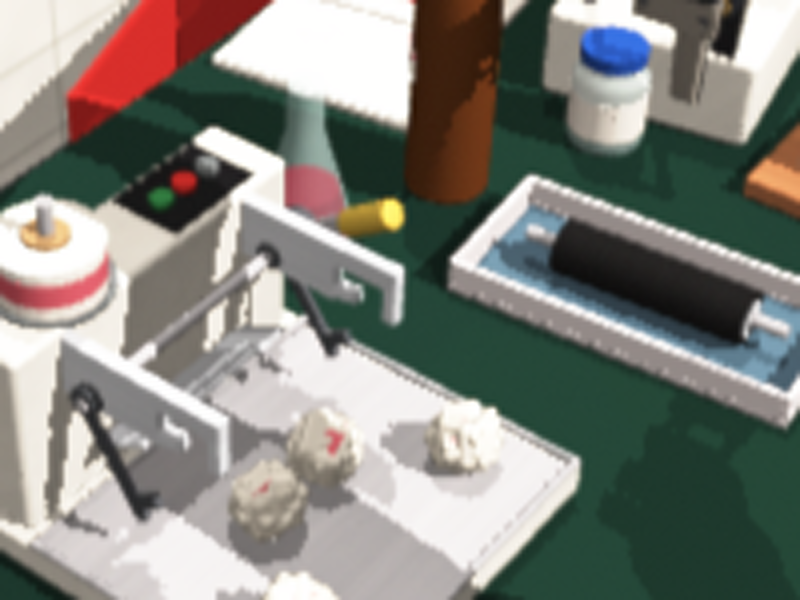

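```bash
python3 - <<'E'
from st import *
o=st(); go(425,-60,220,-1.584)
shot("top","t15",(200,150,340,300),4); print(find("top","wad1",o)[:6]); shot("side","x"); print(find("side","wad1",o)[:6])
b=lambda u,z: back("top",np.array([u])/4+[200,150],z)[0].round(1)
for u in [(138,462),(405,455),(228,362),(312,360)]: print(b(u,55))
E
```

```text
t 21.5 pos [ 406.  -355.1  228.6] yaw -1.4991 F [-0.4 -0.1  0.1] w 62.0 q7 -0.93
tool shift mm -292.9 -40.1 8.6 turn 0.085
[(0.76, array([427., -87.,  71.])), (0.62, array([420., 119.,  69.])), (0.61, array([494., -19.,  72.])), (0.51, array([500.,  43.,  70.])), (0.28, array([561.,  18.,  30.]))]
[(0.84, array([500., -10.,  66.])), (0.82, array([496.,  60.,  71.])), (0.76, array([422., -74.,  66.])), (0.54, array([420., 134.,  65.]))]
[418.6 118.3  55. ]
[423.7 -92.   55. ]
[497.7  48.1  55. ]
[499.3 -18.7  55. ]
```

View pics/t15.png

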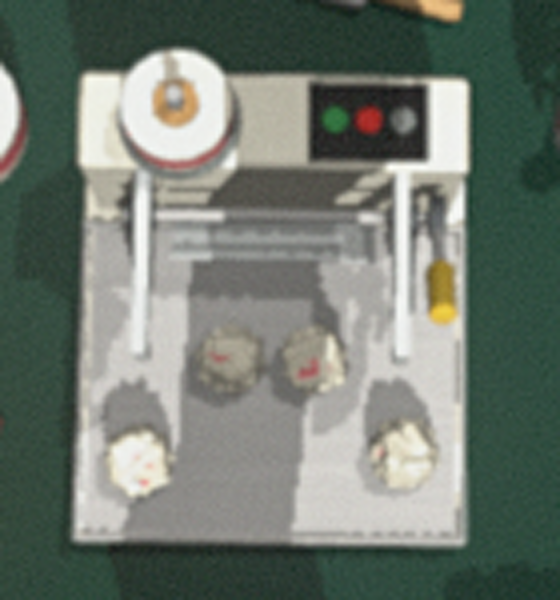

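>>> servo_tool --series '[-0.037,-0.005,0,0.085,-0.037,-0.005,0,0,-0.037,-0.005,0,0,-0.037,-0.005,0,0,-0.037,0,0,0,-0.037,0,0,0,-0.03,0,0,0,0,0,0,0]' --fingers 0.0919

```text
clock: 22.5
position: [426.8, -99.4, 229.3]
tool_rot: [0.0, -0.705, 0.709, 0.001]
force: [-0.0, 0.1, -0.3]
width: 91.8
```

```bash
python3 - <<'E'
from st import *
o=st(); shot("wrist","w16",None,1.42); print(find("wrist","wad1",o)[:6]); go(424,-90,120,-1.584)
E
```

```text
t 22.5 pos [426.8 -99.4 229.3] yaw -1.5771 F [-0.   0.1 -0.3] w 91.8 q7 -1.49
[(0.89, array([504.,  42.,  69.])), (0.67, array([432., -95.,  67.])), (0.62, array([431., 115.,  64.])), (0.6, array([505., -23.,  69.])), (0.47, array([535.,  18.,  29.]))]
tool shift mm -13.3 3.0 109.3 turn 0.001
```

View pics/w16.png

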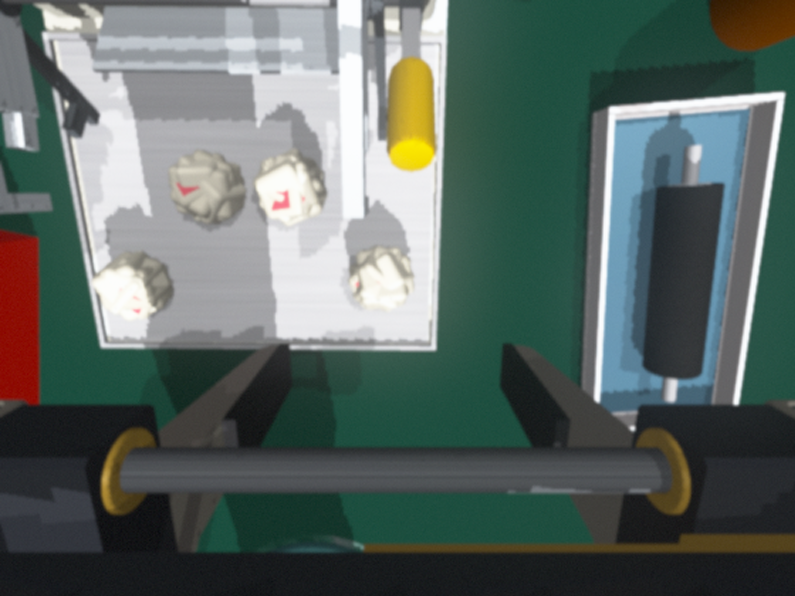

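>>> servo_tool --series '[-0.01,0,0.03,0,0,0,0.04,0,0,0,0.04,0,0,0,0,0,0,0,0,0]'

```text
clock: 23.1
position: [427.0, -94.2, 119.6]
tool_rot: [-0.0, -0.702, 0.712, 0.001]
force: [0.5, -0.4, 0.6]
width: 92.1
```

```bash
python3 - <<'E'
from st import *
o=st(); shot("wrist","w17",None,1.42); print(find("wrist","wad1",o)[:6]); go(426,-93,40,-1.584)
E
```

```text
t 23.1 pos [427.  -94.2 119.6] yaw -1.5854 F [ 0.5 -0.4  0.6] w 92.1 q7 -1.63
[(0.93, array([431., -94.,  68.])), (0.8, array([505., -24.,  68.])), (0.77, array([432., 108.,  62.])), (0.58, array([503.,  41.,  65.]))]
tool shift mm -1.3 2.5 81.2 turn -0.001
```

View pics/w17.png

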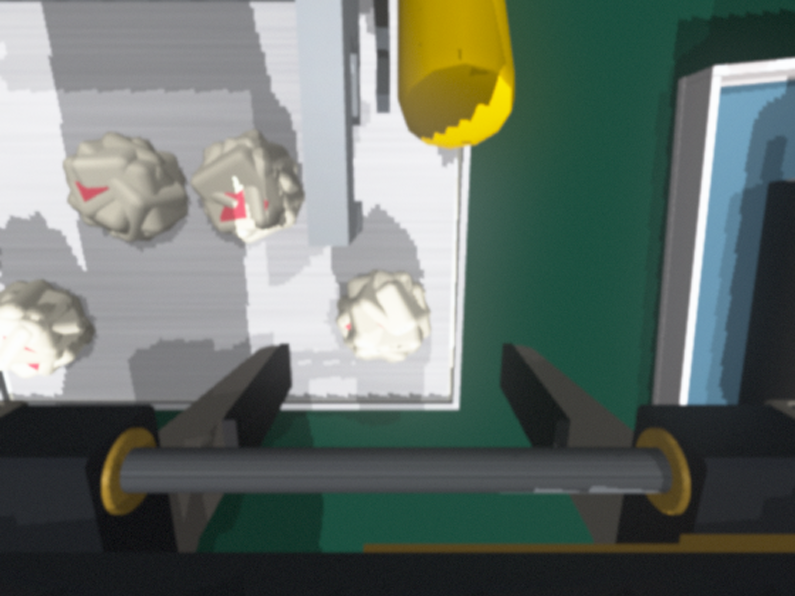

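>>> servo_tool --series '[-0.001,0,0.03,0,0,0,0.03,0,0,0,0.02,0,0,0,0,0,0,0,0,0]'

```text
clock: 23.7
position: [428.4, -92.9, 41.1]
tool_rot: [0.001, -0.702, 0.712, -0.001]
force: [-0.2, -0.8, -0.1]
width: 91.7
```

>>> servo_tool --series '[0,0,0,0,0,0,0,0,0,0,0,0,0,0,0,0,0,0,0,0,0,0,0,0]' --fingers 0.03

```text
clock: 24.3
position: [427.2, -92.6, 39.8]
tool_rot: [0.0, -0.702, 0.712, -0.0]
force: [-0.9, 0.2, 3.9]
width: 52.6
```

>>> servo_tool --series '[0,0,-0.02,0,0,0,-0.04,0,0,0,-0.04,0,0,0,-0.04,-0.1,0,0,-0.04,-0.14,0,0,0,-0.14,0,0,0,-0.14,0,0,0,-0.14]'

```text
clock: 25.1
position: [426.9, -92.6, 219.8]
tool_rot: [0.0, 0.896, -0.443, 0.0]
force: [0.1, 0.0, 0.5]
width: 53.0
```

>>> servo_tool --series '[0,0,0,-0.14,0,0,0,-0.14,0,0,0,-0.14,0,0,0,-0.14,0,0,0,-0.15,0,0,0,0]'

```text
clock: 25.7
position: [426.7, -92.5, 219.3]
tool_rot: [-0.0, 0.994, -0.107, -0.0]
force: [-0.3, -0.6, -0.3]
width: 52.8
```

```bash
python3 - <<'E'
from st import *
o=st(); go(388,342,150,-.212)
E
```

```text
t 25.7 pos [426.7 -92.5 219.3] yaw -0.2137 F [-0.3 -0.6 -0.3] w 52.8 q7 -0.19
tool shift mm -130.0 -416.4 69.3 turn -0.002
```

>>> servo_tool --series '[-0.013,-0.041,0,0,-0.013,-0.041,0,0,-0.013,-0.041,0,0,-0.013,-0.041,0,0,-0.013,-0.041,0,0,-0.013,-0.041,0,0,-0.013,-0.041,0,0,-0.013,-0.041,0,0]'

```text
clock: 26.5
position: [394.8, 251.5, 219.5]
tool_rot: [0.0, 0.994, -0.109, 0.0]
force: [-0.2, 0.2, 0.3]
width: 53.1
```

>>> servo_tool --series '[-0.013,-0.044,0,0,-0.013,-0.044,0,0,0,0,0.035,0,0,0,0.035,0,0,0,0,0,0,0,0,0]'

```text
clock: 27.1
position: [388.2, 341.6, 149.7]
tool_rot: [0.0, 0.994, -0.108, -0.001]
force: [-0.3, 0.2, -0.1]
width: 52.8
```

```bash
python3 - <<'E'
from st import *
o=st(); go(388,342,80,-.212); shot("wrist","w18",None,1.42); shot("side","s18",(120,150,380,345),3)
E
```

```text
t 27.1 pos [388.2 341.6 149.7] yaw -0.2158 F [-0.3  0.2 -0.1] w 52.8 q7 -1.38
tool shift mm -0.3 -0.3 69.7 turn -0.004
```

View pics/w18.png

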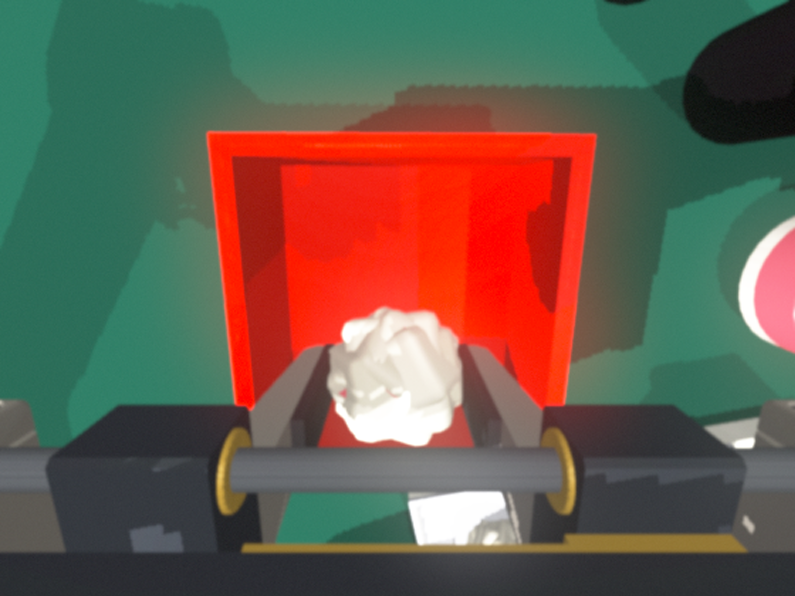

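View pics/s18.png

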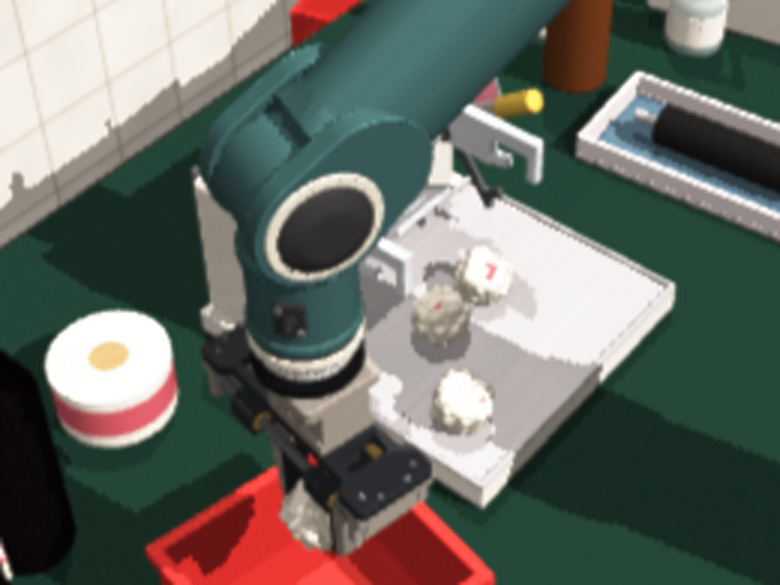

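>>> servo_tool --series '[0,-0.03,0.02,0,0,0,0.04,0,0,0,0.04,0,0,0,0,0,0,0,0,0]'

```text
clock: 27.7
position: [395.4, 371.6, 51.2]
tool_rot: [-0.001, 0.994, -0.107, 0.0]
force: [0.3, -0.1, 0.1]
width: 52.5
```

>>> servo_tool --series '[0,0,0,0,0,0,0,0,0,0,0,0,0,0,0,0]' --fingers 0.075

```text
clock: 28.1
position: [395.4, 371.1, 50.5]
tool_rot: [-0.0, 0.994, -0.107, 0.001]
force: [-0.4, 0.3, 0.1]
width: 75.1
```

>>> servo_tool --series '[0,0,-0.03,0,0,0,-0.04,0,0,0,-0.04,0,0,0,-0.04,0,0,0,0,0,0,0,0,0]'

```text
clock: 28.7
position: [395.2, 370.9, 200.4]
tool_rot: [-0.0, 0.994, -0.107, 0.001]
force: [-0.8, 0.4, 0.1]
width: 75.1
```

```bash
python3 - <<'E'
from st import *
o=st(); go(419,118,200,1.557); shot("wrist","w19",None,1.42); shot("side","s19",(120,150,380,345),3); print(find("side","wad1",o)[:6]);shot("top","t19",(200,150,340,300),4);print(find("top","wad1",o)[:6])
E
```

```text
t 28.7 pos [395.2 370.9 200.4] yaw -0.2145 F [-0.8  0.4  0.1] w 75.1 q7 -1.37
tool shift mm 77.1 242.0 0.4 turn -1.771
[(0.7, array([495., -10.,  64.])), (0.66, array([494.,  62.,  72.])), (0.65, array([392., 385.,  42.])), (0.58, array([418., 137.,  68.]))]
[(0.73, array([501.,  45.,  70.])), (0.69, array([498., -20.,  71.])), (0.63, array([422., 117.,  69.]))]
```

View pics/w19.png

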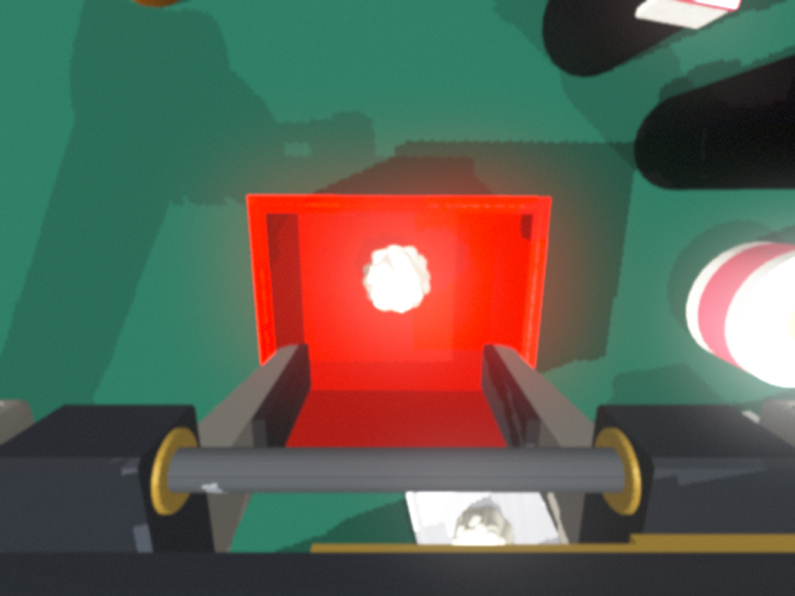

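View pics/t19.png

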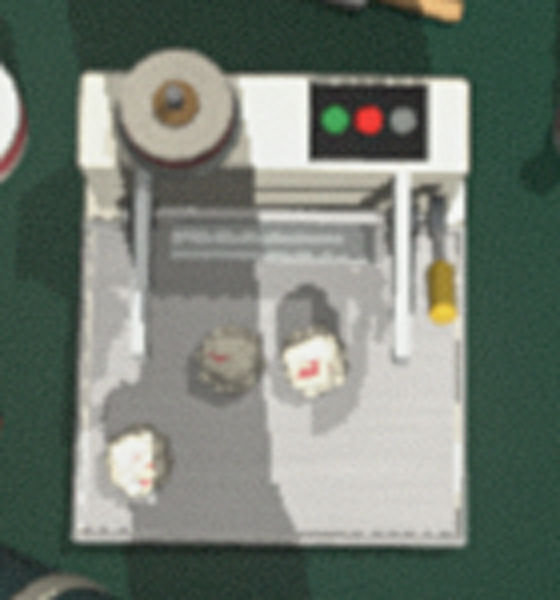

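>>> servo_tool --series '[0.013,0.04,0,0,0.013,0.04,0,0,0.013,0.04,0,0,0.013,0.04,0,0,0.013,0.04,0,0,0.013,0.041,0,0,0,0,0,-0.14,0,0,0,-0.14]' --fingers 0.0919

```text
clock: 29.75
position: [419.6, 117.1, 199.0]
tool_rot: [0.0, 0.999, 0.034, -0.001]
force: [-0.2, 0.0, -0.1]
width: 91.4
```

>>> servo_tool --series '[0,0,0,-0.14,0,0,0,-0.14,0,0,0,-0.14,0,0,0,-0.14,0,0,0,-0.14,0,0,0,-0.14,0,0,0,-0.14,0,0,0,-0.14]'

```text
clock: 30.55
position: [419.4, 118.8, 199.0]
tool_rot: [-0.0, 0.828, 0.561, -0.0]
force: [-0.7, 0.2, 0.1]
width: 91.4
```

>>> servo_tool --series '[0,0,0,-0.14,0,0,0,-0.14,0,0,0,-0.09,0,0,0,0]'

```text
clock: 30.95
position: [419.4, 118.9, 198.9]
tool_rot: [-0.001, 0.712, 0.702, -0.0]
force: [0.4, 0.0, 0.0]
width: 91.9
```

```bash
python3 - <<'E'
from st import *
o=st(); go(421,118,120,1.557); shot("wrist","w20",None,1.42); print(find("wrist","wad1",o)[:6])
E
```

```text
t 30.95 pos [419.4 118.9 198.9] yaw 1.5564 F [0.4 0.  0. ] w 91.9 q7 0.78
tool shift mm -0.9 1.6 78.9 turn -0.001
[(0.97, array([423., 124.,  68.])), (0.83, array([485., -25.,  63.])), (0.79, array([496.,  55.,  68.]))]
```

View pics/w20.png

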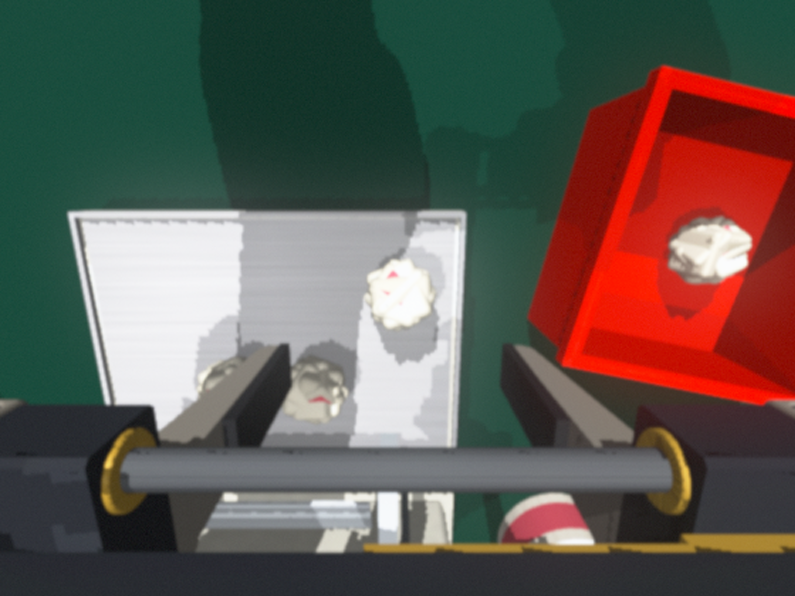

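>>> servo_tool --series '[0.001,0.002,0.03,0,0,0,0.04,0,0,0,0.04,0,0,0,0.03,0,0,0,0.019,0,0,0,0,0,0,0,0,0]'

```text
clock: 31.75
position: [421.9, 120.2, 40.9]
tool_rot: [-0.0, 0.712, 0.702, -0.0]
force: [0.5, -0.0, -0.1]
width: 92.4
```

>>> servo_tool --series '[0,0,0,0,0,0,0,0,0,0,0,0,0,0,0,0,0,0,0,0,0,0,0,0]' --fingers 0.03

```text
clock: 32.35
position: [422.0, 119.7, 40.8]
tool_rot: [0.0, 0.712, 0.702, 0.0]
force: [-1.1, -1.3, 3.6]
width: 52.4
```

>>> servo_tool --series '[0,0,-0.02,0,0,0,-0.04,0,0,0,-0.04,0,0,0,-0.04,0.12,0,0,-0.04,0.14,0,0,0,0.14,0,0,0,0.14,0,0,0,0.14]'

```text
clock: 33.15
position: [421.8, 119.4, 220.8]
tool_rot: [0.0, 0.907, 0.421, 0.0]
force: [-0.8, -0.4, -1.4]
width: 52.8
```

>>> servo_tool --series '[0,0,0,0.14,0,0,0,0.14,0,0,0,0.14,0,0,0,0.14,0,0,0,0.14,0,0,0,0.14,0,0,0,0.14,0,0,0,0.11]'

```text
clock: 33.95
position: [421.5, 119.8, 220.4]
tool_rot: [0.0, 0.994, -0.109, -0.0]
force: [0.1, -0.6, -0.3]
width: 52.9
```

```bash
python3 - <<'E'
from st import *
o=st(); go(395,371,200,-.212)
E
```

```text
t 33.95 pos [421.5 119.8 220.4] yaw -0.2189 F [ 0.1 -0.6 -0.3] w 52.9 q7 -0.75
tool shift mm -80.4 -239.5 20.4 turn -0.007
```

>>> servo_tool --series '[-0.016,-0.036,0,0,-0.016,-0.036,0,0,-0.016,-0.036,0,0,-0.016,-0.036,0,0,-0.016,-0.034,0,0,0,0,0.03,0,0,0,0.04,0,0,0,0,0]'

```text
clock: 34.75
position: [378.5, 308.5, 146.6]
tool_rot: [0.003, 0.994, -0.106, -0.004]
force: [0.2, -0.5, -0.3]
width: 52.9
```

>>> servo_tool --series '[0,0,0.04,0,0,0,0.04,0,0,0,0.02,0,0,0,0,0,0,0,0,0]'

```text
clock: 35.25
position: [382.2, 311.5, 52.0]
tool_rot: [-0.001, 0.994, -0.107, 0.0]
force: [-0.0, 0.8, -0.4]
width: 52.4
```

>>> servo_tool --series '[0,0,0,0,0,0,0,0,0,0,0,0,0,0,0,0]' --fingers 0.075

```text
clock: 35.65
position: [381.9, 310.8, 51.2]
tool_rot: [-0.0, 0.994, -0.107, 0.0]
force: [-0.3, -0.7, 0.1]
width: 74.8
```

>>> servo_tool --series '[0,0,-0.03,0,0,0,-0.04,0,0,0,-0.04,0,0,0,-0.04,0,0,0,-0.03,-0.1,0,0,0,-0.1,0,0,0,0,0,0,0,0]'

```text
clock: 36.45
position: [381.2, 310.2, 230.1]
tool_rot: [0.0, 1.0, -0.008, -0.0]
force: [0.6, 0.2, 0.1]
width: 75.3
```

```bash
python3 - <<'E'
from st import *
o=st(); shot("wrist","w21",None,1.42); shot("side","s21",(120,150,380,345),3); print(find("side","wad1",o)[:6]);shot("top","t21",(200,150,340,300),4);print(find("top","wad1",o)[:6])
L=[534.5,13.5,-.0135]
print(lab2w([[-46,34,0],[-46,-33,0]],L)); go(488,47,200,-.0135)
b=lambda u,z: back("top",np.array([u])/4+[200,150],z)[0].round(1)
print("plate",b((175,225),35),b((175,260),35),b((175,225),100),b((175,260),100))
E
```

```text
t 36.45 pos [381.2 310.2 230.1] yaw -0.0166 F [0.6 0.2 0.1] w 75.3 q7 -1.07
[(0.88, array([392., 383.,  44.])), (0.85, array([494., -10.,  64.])), (0.77, array([374., 321.,  42.])), (0.5, array([496.,  50.,  76.])), (0.29, array([496.,  -1.,  31.]))]
[(0.62, array([500.,  43.,  67.])), (0.47, array([399., 288.,  46.]))]
[[488.96317774  48.11788293   0.        ]
 [488.05870522 -18.87601178   0.        ]]
tool shift mm 110.7 262.1 30.0 turn -0.001
plate [613.   92.5  35. ] [583.9  92.2  35. ] [599.6  88.7 100. ] [571.8  88.4 100. ]
```

View pics/w21.png

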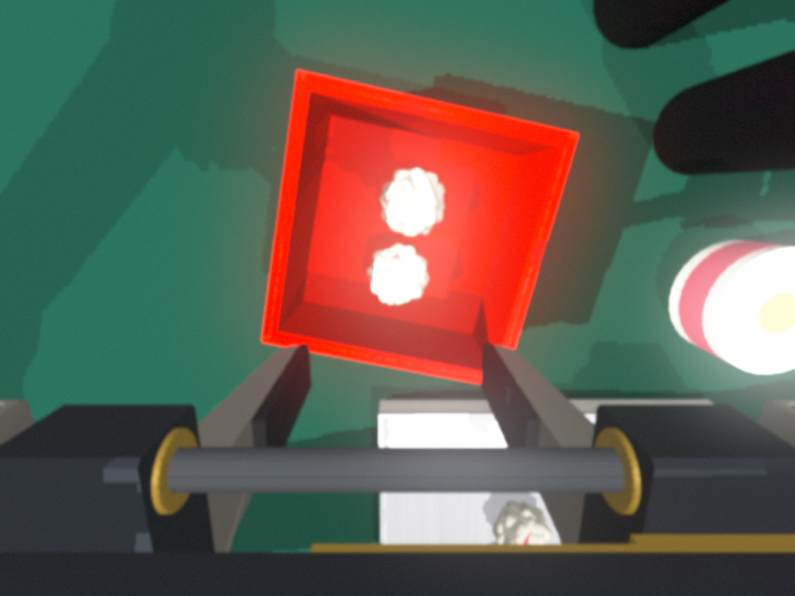

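View pics/t21.png

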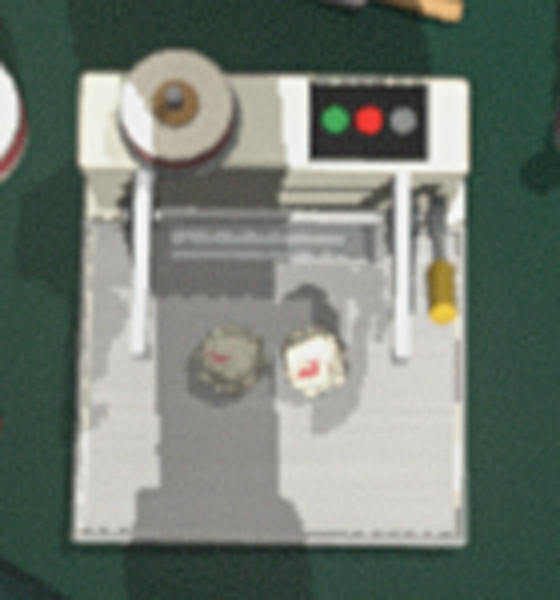

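View pics/s21.png

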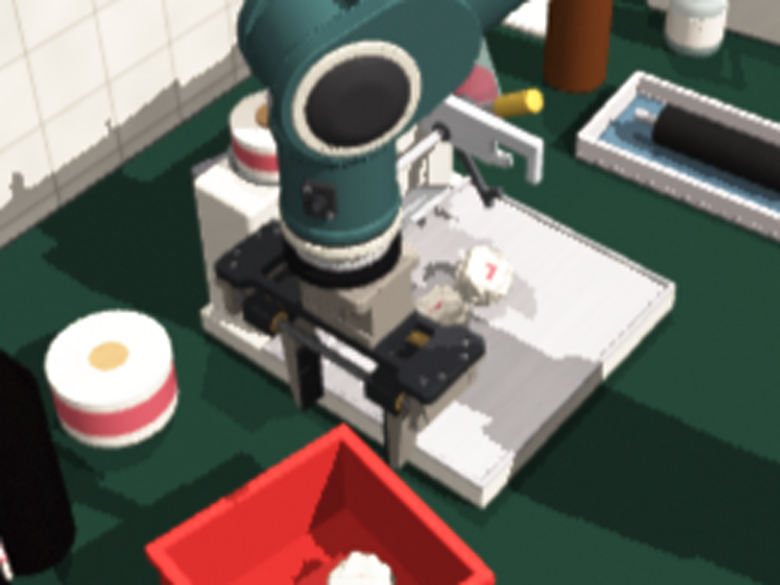

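>>> servo_tool --series '[0.016,0.037,0,0,0.016,0.037,0,0,0.016,0.037,0,0,0.016,0.037,0,0,0.016,0.037,0,0,0.015,0.037,0,0,0.015,0.04,0,0,0,0,0,0]' --fingers 0.0919

```text
clock: 37.5
position: [489.3, 41.1, 229.7]
tool_rot: [0.001, 1.0, -0.012, -0.0]
force: [-0.9, -0.1, -0.6]
width: 92.2
```

>>> servo_tool --series '[0,0,0.03,0,0,0,0,0,0,0,0,0]'

```text
clock: 37.8
position: [487.3, 48.1, 200.5]
tool_rot: [-0.0, 1.0, -0.006, -0.001]
force: [0.1, 0.3, -0.1]
width: 92.1
```

```bash
python3 - <<'E'
from st import *
o=st(); shot("wrist","w22",None,1.42); print(find("wrist","wad1",o)[:6]); go(487,47,40,-.0135)
E
```

```text
t 37.8 pos [487.3  48.1 200.5] yaw -0.0127 F [ 0.1  0.3 -0.1] w 92.1 q7 -0.49
[(0.97, array([504.,  52.,  70.])), (0.77, array([504., -14.,  71.])), (0.28, array([576.,  75.,  60.]))]
tool shift mm -1.1 1.2 161.5 turn 0.001
```

View pics/w22.png

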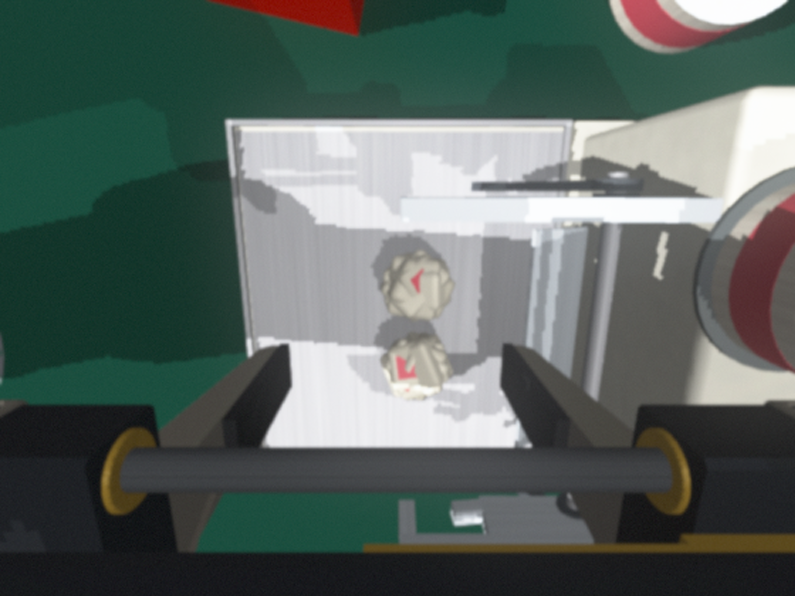

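>>> servo_tool --series '[0.002,0,0.04,0,0,0,0.04,0,0,0,0.02,0,0,0,0,0,0,0,0,0]'

```text
clock: 38.4
position: [490.6, 47.9, 101.7]
tool_rot: [-0.0, 1.0, -0.007, 0.001]
force: [0.1, 0.2, 0.8]
width: 91.9
```

```bash
python3 - <<'E'
from st import *
o=st(); shot("wrist","w23",None,1.42); print(find("wrist","wad1",o)[:6]); go(489,49,40,-.0135); shot("side","s23",(170,150,360,300),4)
E
```

```text
t 38.4 pos [490.6  47.9 101.7] yaw -0.0134 F [0.1 0.2 0.8] w 91.9 q7 -0.63
[(0.94, array([504.,  -4.,  66.])), (0.88, array([502.,  55.,  67.]))]
tool shift mm -2.2 -1.3 62.3 turn -0.0
```

View pics/w23.png

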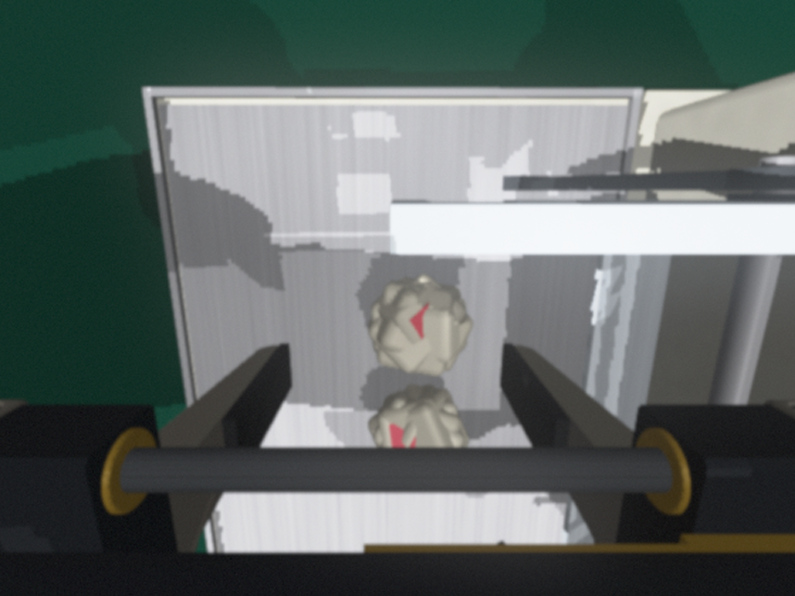

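View pics/s23.png

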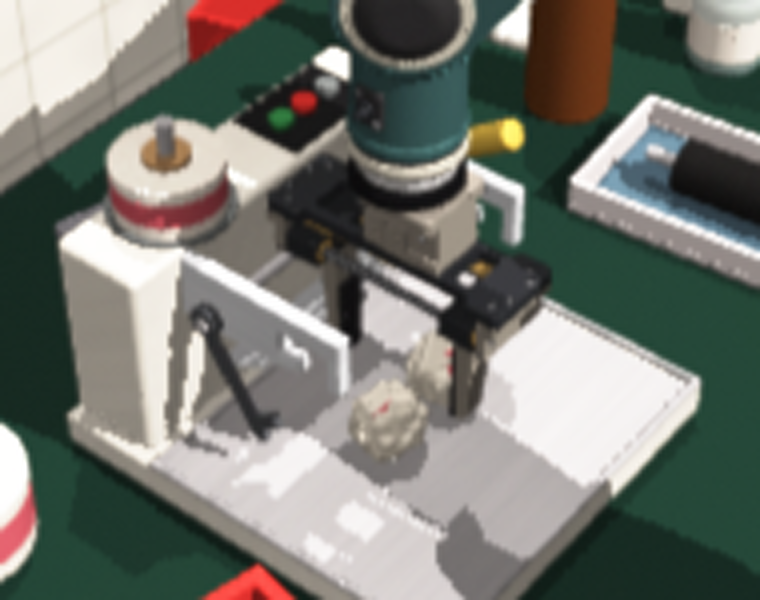

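```bash
python3 - <<'E'
from st import *
o=st()
for u in [(420,325),(418,425)]:
  print(back("wrist",np.array([u])/1.42,55,o).round(1))
print(proj("side",[[499,48,52],[499,-19,52],[490,48,101]])*4-np.array([170*4,150*4]))
print(proj("wrist",[[490,48,40]],o)*1.42)
E
```

```text
t 38.55 pos [491.1  47.4 102.3] yaw -0.0141 F [ 0.3 -0.2 -0.1] w 92.0 q7 -0.63
[[504.3  48.2  55. ]]
[[503.2 -12.7  55. ]]
[[393.55726309 420.46549017]
 [450.17661973 367.10540584]
 [404.25016239 376.85720701]]
[[393.61485675 317.74808683]]
```

>>> servo_tool --series '[-0.001,0,0.025,0,0,0,0.02,0,0,0,0.017,0,0,0,0,0,0,0,0,0]'

```text
clock: 39.05
position: [489.5, 47.4, 39.6]
tool_rot: [-0.0, 1.0, -0.007, 0.001]
force: [0.6, -0.2, 0.5]
width: 91.9
```

>>> servo_tool --series '[0,0,0,0,0,0,0,0,0,0,0,0,0,0,0,0,0,0,0,0,0,0,0,0]' --fingers 0.03

```text
clock: 39.65
position: [488.9, 47.1, 38.7]
tool_rot: [0.0, 1.0, -0.007, 0.0]
force: [0.2, 0.5, 2.2]
width: 52.8
```

>>> servo_tool --series '[0,0,-0.02,0,0,0,-0.04,0,0,0,-0.04,0,0,0,-0.04,0,0,0,-0.04,0,0,0,0,0.1,0,0,0,0.1,0,0,0,0]'

```text
clock: 40.45
position: [488.5, 47.0, 218.7]
tool_rot: [0.0, 0.994, -0.107, 0.0]
force: [0.4, -1.4, -0.2]
width: 52.5
```

```bash
python3 - <<'E'
from st import *
o=st(); go(368,346,160,-.212)
E
```

```text
t 40.45 pos [488.5  47.  218.7] yaw -0.2146 F [ 0.4 -1.4 -0.2] w 52.5 q7 -0.65
tool shift mm -181.4 -266.5 58.7 turn -0.003
```

>>> servo_tool --series '[-0.026,-0.038,0,0,-0.026,-0.038,0,0,-0.026,-0.038,0,0,-0.026,-0.038,0,0,-0.026,-0.038,0,0,-0.026,-0.038,0,0,-0.025,-0.038,0,0,0,0,0,0]'

```text
clock: 41.25
position: [363.8, 351.9, 218.9]
tool_rot: [-0.002, 0.995, -0.1, -0.001]
force: [1.0, 0.5, -0.3]
width: 52.6
```

>>> servo_tool --series '[0,0,0.03,0,0,0,0.03,0,0,0,0,0,0,0,0,0]'

```text
clock: 41.65
position: [368.3, 345.3, 158.6]
tool_rot: [0.0, 0.994, -0.106, -0.001]
force: [1.0, -0.1, 1.2]
width: 53.1
```

```bash
python3 - <<'E'
from st import *
o=st(); go(368,346,75,-.212); shot("wrist","w24",None,1.42)
E
```

```text
t 41.65 pos [368.3 345.3 158.6] yaw -0.2129 F [ 1.  -0.1  1.2] w 53.1 q7 -1.43
tool shift mm -0.4 -0.6 83.6 turn -0.001
```

View pics/w24.png

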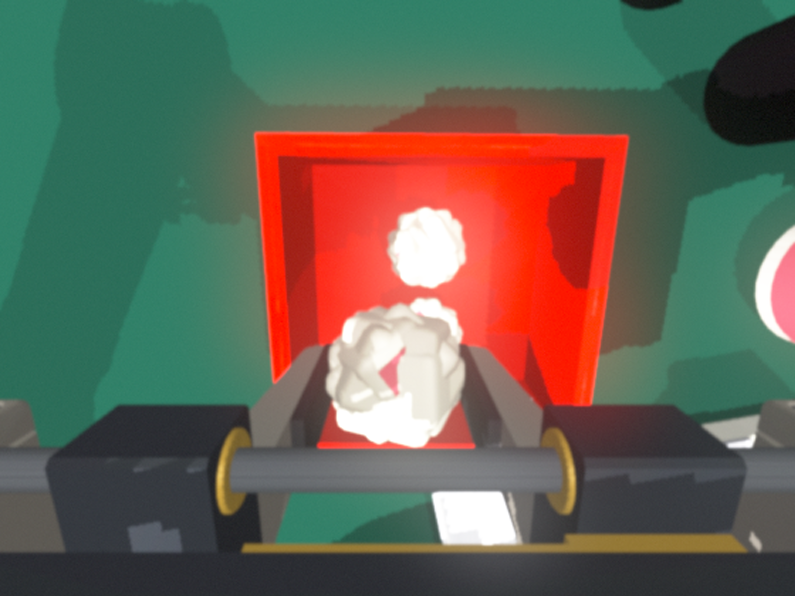

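>>> servo_tool --series '[0,0,0.04,0,0,0,0.04,0,0,0,0,0,0,0,0,0]'

```text
clock: 42.1
position: [368.8, 346.4, 80.0]
tool_rot: [-0.001, 0.994, -0.107, 0.0]
force: [0.0, 0.5, -0.2]
width: 52.5
```

>>> servo_tool --series '[0,0,0,0,0,0,0,0,0,0,0,0,0,0,0,0]' --fingers 0.07

```text
clock: 42.5
position: [368.9, 345.8, 79.4]
tool_rot: [-0.0, 0.994, -0.107, 0.001]
force: [0.4, -0.4, 0.2]
width: 69.6
```

>>> servo_tool --series '[0,0,-0.03,0,0,0,-0.04,0,0,0,-0.04,0,0,0,-0.04,-0.1,0,0,0,-0.1,0,0,0,0,0,0,0,0]'

```text
clock: 43.2
position: [368.2, 345.0, 228.1]
tool_rot: [0.0, 1.0, -0.008, -0.0]
force: [-0.6, -0.7, 0.2]
width: 69.9
```

```bash
python3 - <<'E'
from st import *
o=st(); shot("wrist","w25",None,1.42); shot("side","s25",(120,150,380,345),3); print(find("side","wad1",o)[:6]);shot("top","t25",(200,150,340,300),4);print(find("top","wad1",o)[:6])
go(490,-16,230,-.0135)
E
```

```text
t 43.2 pos [368.2 345.  228.1] yaw -0.0167 F [-0.6 -0.7  0.2] w 69.9 q7 -1.17
[(0.86, array([390., 382.,  46.])), (0.67, array([378., 317.,  40.])), (0.64, array([495., -11.,  63.])), (0.44, array([340., 353.,  56.]))]
[(0.77, array([386., 300.,  42.])), (0.66, array([497., -19.,  72.])), (0.43, array([ 411., -352.,    8.]))]
tool shift mm 127.2 359.6 -2.1 turn -0.001
```

View pics/w25.png

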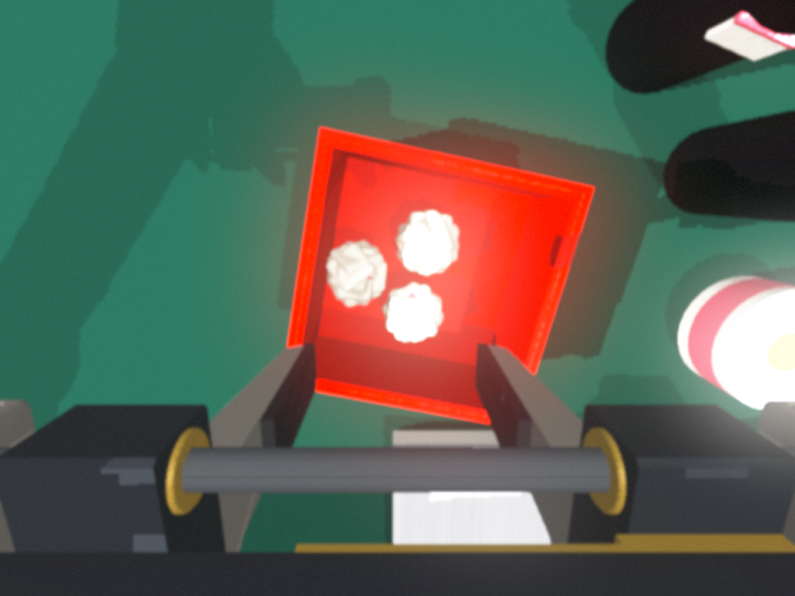

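View pics/t25.png

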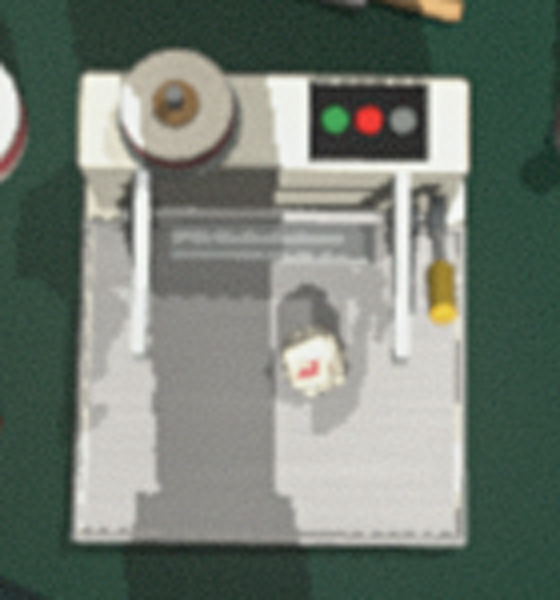

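>>> servo_tool --series '[0.015,0.04,0,0,0.015,0.04,0,0,0.015,0.04,0,0,0.015,0.04,0,0,0.015,0.04,0,0,0.015,0.04,0,0,0.015,0.04,0,0,0.011,0.04,0,0]' --fingers 0.0919

```text
clock: 44.25
position: [480.4, 22.2, 228.4]
tool_rot: [-0.0, 1.0, -0.007, 0.0]
force: [0.2, 0.6, -0.4]
width: 92.2
```

>>> servo_tool --series '[0.01,0.04,0,0,0,0,0.04,0,0,0,0.04,0,0,0,0.03,0,0,0,0,0,0,0,0,0]'

```text
clock: 44.85
position: [489.5, -15.5, 118.8]
tool_rot: [-0.0, 1.0, -0.007, -0.0]
force: [-0.2, 0.1, 1.1]
width: 92.0
```

```bash
python3 - <<'E'
from st import *
o=st(); shot("wrist","w26",None,1.42); print(find("wrist","wad1",o)[:6]); go(490,-17,40,-.0135)
E
```

```text
t 44.85 pos [489.5 -15.5 118.8] yaw -0.0133 F [-0.2  0.1  1.1] w 92.0 q7 -0.49
[(0.68, array([507., -10.,  71.]))]
tool shift mm -0.6 1.3 80.1 turn -0.0
```

View pics/w26.png

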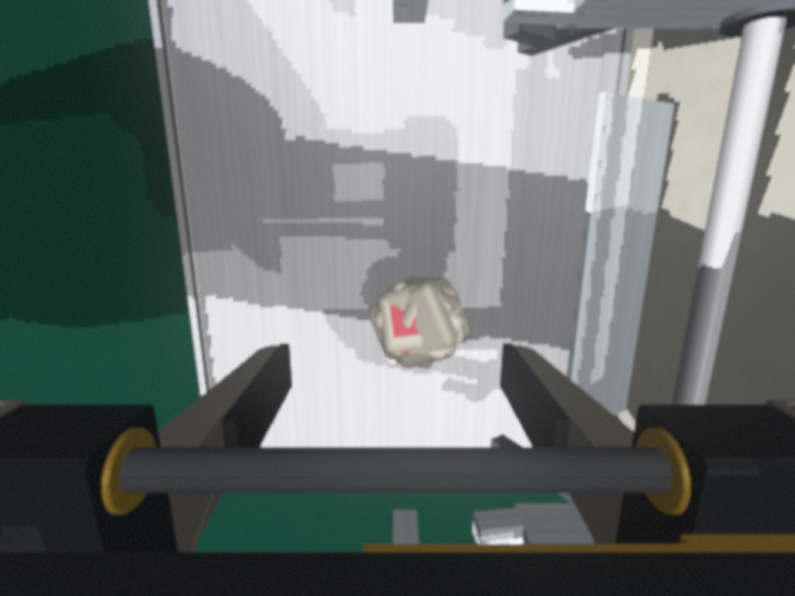

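>>> servo_tool --series '[0,0,0.03,0,0,0,0.03,0,0,0,0.019,0,0,0,0,0,0,0,0,0]'

```text
clock: 45.45
position: [490.5, -15.9, 41.0]
tool_rot: [0.0, 1.0, -0.007, 0.001]
force: [-0.5, 0.1, 0.5]
width: 91.9
```

>>> servo_tool --series '[0,0,0,0,0,0,0,0,0,0,0,0,0,0,0,0,0,0,0,0,0,0,0,0]' --fingers 0.03

```text
clock: 46.05
position: [489.5, -16.3, 39.8]
tool_rot: [0.0, 1.0, -0.007, 0.0]
force: [-0.2, -0.6, 3.7]
width: 52.7
```

>>> servo_tool --series '[0,0,-0.02,0,0,0,-0.04,0,0,0,-0.04,0,0,0,-0.04,0,0,0,-0.04,0,0,0,0,0.1,0,0,0,0.1,0,0,0,0]'

```text
clock: 46.85
position: [489.1, -16.3, 219.7]
tool_rot: [0.0, 0.994, -0.107, 0.0]
force: [-0.4, -0.6, -0.7]
width: 52.6
```

```bash
python3 - <<'E'
from st import *
o=st(); go(408,338,160,-.212)
E
```

```text
t 46.85 pos [489.1 -16.3 219.7] yaw -0.2145 F [-0.4 -0.6 -0.7] w 52.6 q7 -0.53
tool shift mm -154.6 -329.0 59.7 turn -0.002
```

>>> servo_tool --series '[-0.019,-0.041,0,0,-0.019,-0.041,0,0,-0.019,-0.041,0,0,-0.019,-0.041,0,0,-0.019,-0.041,0,0,-0.019,-0.041,0,0,-0.02,-0.041,0,0,-0.02,-0.042,0,0]'

```text
clock: 47.65
position: [407.9, 339.3, 219.0]
tool_rot: [0.0, 0.994, -0.106, -0.0]
force: [1.0, -0.6, -1.0]
width: 52.9
```

>>> servo_tool --series '[0,0,0.02,0,0,0,0.04,0,0,0,0.04,0,0,0,0,0,0,0,0,0]'

```text
clock: 48.15
position: [408.2, 338.4, 119.6]
tool_rot: [0.0, 0.994, -0.106, -0.001]
force: [0.8, 0.7, -0.4]
width: 52.8
```

```bash
python3 - <<'E'
from st import *
o=st(); go(408,338,78,-.212)
E
```

```text
t 48.15 pos [408.2 338.4 119.6] yaw -0.212 F [ 0.8  0.7 -0.4] w 52.8 q7 -1.43
tool shift mm -0.1 0.4 41.6 turn 0.0
```

>>> servo_tool --series '[0,0,0.03,0,0,0,0.01,0,0,0,0,0,0,0,0,0]'

```text
clock: 48.55
position: [409.4, 338.8, 81.0]
tool_rot: [-0.001, 0.994, -0.107, 0.001]
force: [-0.5, 0.6, -0.5]
width: 52.9
```

>>> servo_tool --series '[0,0,0,0,0,0,0,0,0,0,0,0,0,0,0,0]' --fingers 0.07

```text
clock: 48.95
position: [408.9, 338.2, 79.9]
tool_rot: [-0.0, 0.994, -0.107, 0.0]
force: [-0.4, 0.4, -0.1]
width: 70.0
```

>>> servo_tool --series '[0,0,-0.03,0,0,0,-0.04,0,0,0,-0.04,0,0,0,-0.04,0,0,0,-0.04,0,-0.03,0,-0.03,0,-0.03,0,0,0,0,0,0,0]'

```text
clock: 49.75
position: [346.5, 352.5, 300.9]
tool_rot: [-0.0, 0.995, -0.104, 0.001]
force: [-0.7, -0.2, -0.0]
width: 70.1
```

```bash
python3 - <<'E'
from st import *
o=st(); shot("wrist","w27",None,1.42); shot("side","s27",None,1.42); shot("top","t27",None,1.42)
E
```

```text
t 49.75 pos [346.5 352.5 300.9] yaw -0.2083 F [-0.7 -0.2 -0. ] w 70.1 q7 -1.31
```

View pics/w27.png

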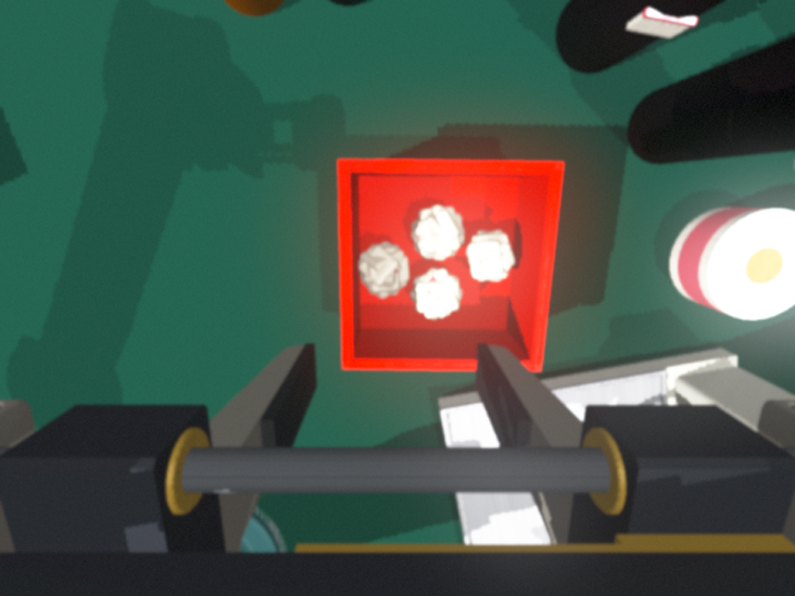

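View pics/s27.png

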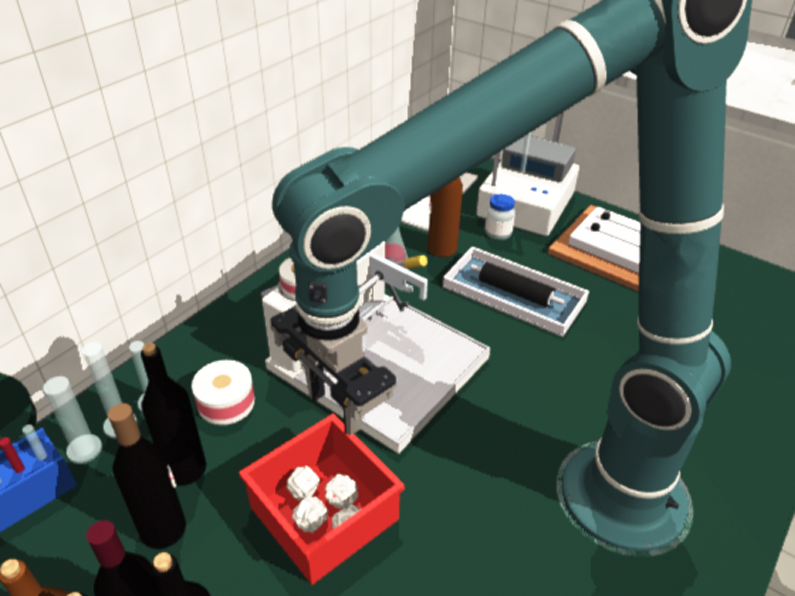

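View pics/t27.png

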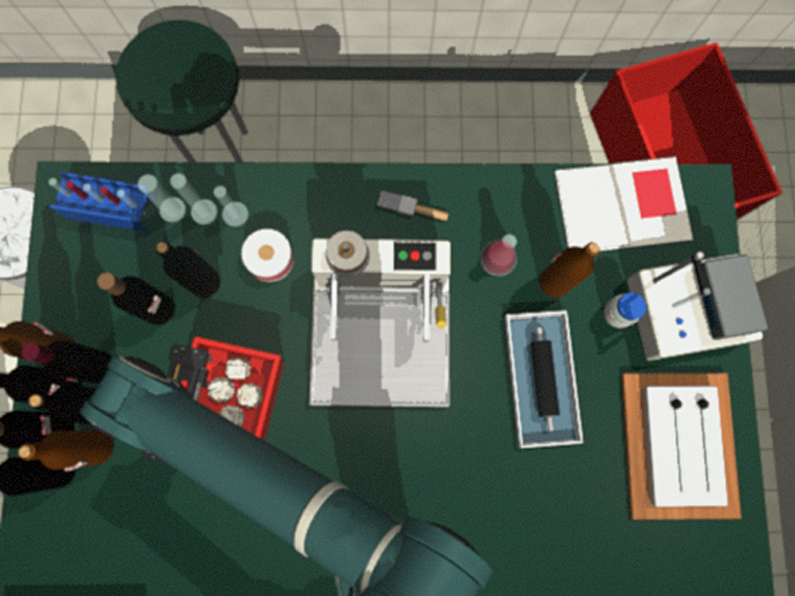

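```bash
python3 - <<'E'
from st import *
L=[534,13.5,-.0135]
for th in (.85,.9,.95,1.0):
    P=lab2w([[66-105*np.sin(th),-124,145+105*np.cos(th)]],L)
    print(th,(proj("top",P)-[200,150])*4,(proj("side",P)-[170,150])*4)
a=cv2.imread("pics/raw_t1.png").astype(int);b=cv2.imread("pics/raw_t27.png").astype(int)
d=cv2.blur(np.abs(a-b).max(2).astype(np.uint8),(3,3)); cv2.imwrite("pics/diff.png",cv2.resize(np.clip(d*3,0,255).astype(np.uint8),None,fx=1.42,fy=1.42))
o=readout.get_obs(); print(o["joint_vel"].round(3))
E
```

```text
0.85 [[442.99816983 302.75306566]] [[509.26866405 117.71276185]]
0.9 [[442.54280686 308.28394661]] [[512.90546181 124.09665723]]
0.95 [[442.07062367 313.54051682]] [[516.28876078 130.53955986]]
1.0 [[441.58312852 318.50957984]] [[519.4093916  137.02247112]]
[ 0.004  0.02   0.014 -0.007 -0.002  0.001 -0.001]
```

View pics/diff.png

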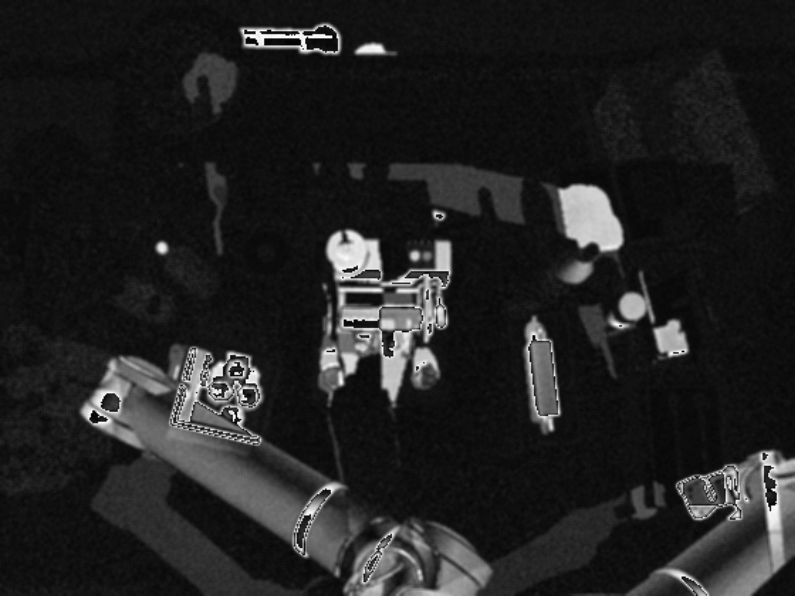

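>>> servo_tool --series '[0,0,0,0,0,0,0,0,0,0,0,0,0,0,0,0]'

```text
clock: 50.3
position: [350.3, 350.7, 299.3]
tool_rot: [0.0, 0.994, -0.107, -0.0]
force: [-0.2, -0.1, 0.0]
width: 69.9
```

```bash
python3 -c "
from cell import r; print(r.close_job())"
```

```text
the job is handed in; nothing more can be done
None
```

The job is done and handed in at about 50 s of the 210 s allowed:

- **Cam lever:** I pulled it over to its stop, where the wrist force rose to about 37 N and the lever moved no further. The tip's position in the top and side pictures matches the fully open angle to within a few hundredths of a radian.
- **Roller:** I lifted it 3 mm, brought it 23 mm forward, lowered it under the noses and drew it out. I laid it down lengthwise with a contact force of about 5 N, and the last pictures show it lying flat and centred in the wash tray.
- **Wads:** Four were on the deck, and all four now lie on the floor of the red bin. The deck is empty in the last top view.

In a top-view comparison from start to end, the bystanders I could see show only lighting and shadow changes. The robot was clear of everything when I handed in.

The only disagreement was between camera estimates, which differed by about 3 to 6 mm. I allowed margin for that, and it caused no trouble. No check failed.

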